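Pack charged cells in the transport canister and take it out of the vise

ROBOT

A 6-joint arm with a two-finger parallel gripper is mounted at the origin on the work surface. World frame = base frame: x ahead of the robot, y to its left, z up, the work surface at z = 0. Lengths are in mm, angles in rad, forces in N, time in s.
With the tool pointing down it reaches from about 275 to 750 mm from the base axis. Payload 10.2 kg.
Tool frame: the origin (TCP) lies at the very end of the fingers, on their centre line; the grasp point (between the pads) lies 19 mm behind it; x points along the fingers, y is the direction in which the jaws open and shut, and the axes are right-handed (so a half turn about x gives the same grasp; the last joint's range is limited). The gripper opens to 85 mm and grips with 20 to 120 N. Pads are 22 mm wide; open, the fingers measure 114 mm over their backs; the gripper's body (76 mm by 85 mm) begins 54 mm behind the grasp point. The pads swing forward as they close: fully open they stand 13 mm farther back than shut.
Start: joints at [-1.513, 0.313, 1.498, -0, 1.331, -0.223], TCP at [145.477, -504.448, 231.294] pointing down, gripper open.
Joint ranges: [-2.94, 2.94], [-0.97, 2.17], [0.19, 2.56], [-1.23, 4.37], [0.02, 3.11], [-2.88, 2.88]. Speed limits (rad/s): [2.39, 2.39, 3.01, 3.14, 3.14, 3.14].

INTERFACE

Orientations are given as a unit quaternion [w, x, y, z].
In Python, from rig import ctrl, viewer, order gives the robot as it stands. The module is installed in compiled form; this text tells all that it offers.
- The arm moves only by the tool carry_out, never from a script. Its argument "deltas" is a list of rows, each a list of 7 numbers: the gripper command: -1 is fully open, 1 is shut, values between are in proportion, then the shift along the tool's x, y, z in mm, then the turn, a rotation vector about the tool's x, y, z in degrees. A call has exactly 5 rows; each row is the pose to reach, as a shift and turn from the pose commanded when the call began, along the tool's axes at that moment; what a row does not reach only later rows make up. A row lasts 1/8 s, in which the tool goes at most 62.5 mm and 10.7 degrees, less where a joint would pass 70% of its speed; a pose out of reach is approached as far as the arm can. A call with a gripper value outside its range is refused whole. The fingers move at their own pace and stop on an object; "newtons" is the grip in N (left out, the last holds). Time passes only in rows, so rows that repeat a pose let the fingers close, or fill a call up. It gives the time, the measured TCP pose, the force and the opening at its end, in the units of the state.
- ctrl.sense(): the state, without advancing time (a new reading comes with each control period).
- viewer.capture(name): name is "side" or "top"; returns the picture (400x640x3 uint8, red, green, blue); there is no depth.
- viewer.calibration(name): a dict with "fx", "fy", "cx", "cy" (pixels), "xyz" and "attitude" of the camera in the world. Camera axes: x right, y down, z forward; pixel columns grow to the right and rows downward; lengths in mm; the calibration is good to about 2 mm. A picture is of the moment at which its call begins. calibration takes no time and is no camera call.
- order.finish_job(): hands the job in, once; it reports no verdict.
The state is a dict: "time_s": time; "joints": joint angles; "dq": joint speeds; "tau": joint torques, N m; "eef_pos": TCP position; "ee_rot": TCP orientation; "force": force on the tool from outside, world axes, zero at the start; "wrist_torque": the same for the moment, N m; "grip_width": opening from 0.0 (shut) to 1.0 (fully open).
Only numpy, scipy, OpenCV 4.12 (cv2) and the standard library are available. Lean on these libraries where they do the work, as an engineer would, in place of code of your own. Each camera call takes 0.05 s, during which the arm holds its last target. There are 200 camera calls.

TASK

Load every charged cell from the charging dock into the canister in the vise, one to a tube. Then set the orange lid on, turn it backward (anticlockwise) until it drops off the thread start, screw it forward fully home, and only then pull the vise jaw open, lift the closed canister out and stand it upright in the grey tray, released. Keep the multimeter, tape roll and screwdriver where they are.

Things in the scene. Friction and masses are not known exactly. Their poses are not given: they have to be found in the camera images.
- canister: Transport canister, about 0.35 kg empty, loose, its foot nested between the vise jaws (under 0.5 mm play). Origin: centre of its underside; z up. Grey square foot 100 x 100 mm, 46 mm high; its flat top is the shoulder. From it rises a white round neck, 78 mm across, 18 mm high (rim 64 mm above the origin), threaded outside; inside are four upright black tubes for one cell each.
- tube1 (a point): Centre of the mouth of a canister tube, level with the rim, 64 mm above the canister's origin, on a circle of 24 mm radius about its axis, at 45 degrees anticlockwise from the canister's +x. Bore 26 mm, upright; floor 44 mm below this point, so a seated cell stands 26 mm out.
- tube2 (a point): Centre of the mouth of a canister tube, level with the rim, 64 mm above the canister's origin, on a circle of 24 mm radius about its axis, at 135 degrees anticlockwise from the canister's +x. Bore 26 mm, upright; floor 44 mm below this point, so a seated cell stands 26 mm out.
- tube3 (a point): Centre of the mouth of a canister tube, level with the rim, 64 mm above the canister's origin, on a circle of 24 mm radius about its axis, at 225 degrees anticlockwise from the canister's +x. Bore 26 mm, upright; floor 44 mm below this point, so a seated cell stands 26 mm out.
- tube4 (a point): Centre of the mouth of a canister tube, level with the rim, 64 mm above the canister's origin, on a circle of 24 mm radius about its axis, at 315 degrees anticlockwise from the canister's +x. Bore 26 mm, upright; floor 44 mm below this point, so a seated cell stands 26 mm out.
- thread (a point): On the canister's axis, 62.5 mm above its origin: height of the tops of the three thread ridges at their starts. The starts lie at 0, 120 and 240 degrees from the canister's +x, each under it an orange mark on the shoulder. From its start each ridge (3 mm thick, to 44 mm radius) runs down clockwise to the shoulder. Right-hand thread: clockwise from above screws down, 22.5 mm per turn.
- start1 (a point): Top of the high end of thread ridge 1, where a lug rides just before it drops: 42.5 mm from the canister's axis, 63.7 mm above its origin, 5 degrees clockwise of the start at 0 degrees.
- start2 (a point): Top of the high end of thread ridge 2, where a lug rides just before it drops: 42.5 mm from the canister's axis, 63.7 mm above its origin, 5 degrees clockwise of the start at 120 degrees.
- start3 (a point): Top of the high end of thread ridge 3, where a lug rides just before it drops: 42.5 mm from the canister's axis, 63.7 mm above its origin, 5 degrees clockwise of the start at 240 degrees.
- lid: Orange screw lid, about 0.13 kg, 97 mm diameter, mouth down on the bench at the start. Origin: centre of its lower rim; z up. The round cap is 50 mm high, hollow to 47 mm. Inside, 4 mm above the rim, three lugs 3 mm thick at 0, 120 and 240 degrees from the lid's x ride on the canister's thread ridges; 1.4 mm sideways play on the thread (rim flared 2 mm inside as a lead-in), 1.5 mm axial.
- lid_bar (a point): Middle of the top of the lid's grip bar, 76 mm above the lid's origin. The bar is 76 mm long (along the lid's x), 18 mm thick and 26 mm high; a black stripe on the cap's top marks +x. Once the lid is screwed home the canister can be carried by the bar; turn the lid by it too.
- lid_lug (a point): One of the lid's three lugs, 42.5 mm from its axis on +x, 4 mm above its rim. Lid set on the neck: its origin stands 52 to 60 mm above the canister's, by angle. Turned anticlockwise it climbs to 60 mm as the lugs reach the thread starts; 2 to 5 degrees past them it drops to 52 mm if let down. Then clockwise, going down with the thread (held high it jams): home at 46 mm after 100 to 125 degrees.
- vise_seat (a point): Point on the bed of the vise, 30 mm above the bench, under the middle of the canister at the start. Its x points from the moving jaw to the fixed jaw, z up. Blue quick-slide vise screwed to the bench, 280 x 110 mm; jaws 110 mm wide, tops 66 mm above the bench; black soft faces with 12 mm side lips nest the canister's foot.
- jaw (a joint): Travel of the moving jaw in m: 0 closed on the canister, at most 0.045 open. It slides along -x of vise_seat (away from the fixed jaw), takes about 8 N to move and stays where it is left.
- jaw_post (a point): Middle of the top end of the red pull post on the moving jaw's carriage: upright, round, 20 mm diameter, free length 62 mm, top 108 mm above the bench, 122 mm from the canister's axis when closed. Moves with the jaw. Take it from above and pull it straight away from the canister.
- dock: Black charging dock fixed to the bench, 120 x 120 x 34 mm. Origin: centre of its underside. Four round wells 25 mm wide and 22 mm deep at x = -29 or +29 mm and y = -29 or +29 mm in its frame; a cell in a well stands on its floor 12 mm above the bench.
- cell1: Charged cell: green cylinder 21 mm diameter, 70 mm long, about 70 g, standing in a dock well (58 mm between wells). Origin: centre of its lower end; z along its length, up. May be absent.
- cell2: As cell1. May be absent.
- cell3: As cell1. May be absent.
- cell4: As cell1. May be absent.
- tray: Grey open tray, loose, 0.6 kg, 160 x 160 mm outside and 35 mm high, walls 5 mm. Origin: centre of its underside; inner floor 5 mm above it.
- meter: Bystander: yellow hand multimeter 150 x 75 x 36 mm lying on the bench, long side along its x. Origin: centre of its underside.
- tape: Bystander: roll of blue tape, 90 mm diameter, 19 mm high, lying flat. Origin: centre of its underside.
- driver: Bystander: red screwdriver 190 mm long lying on the bench. Origin: centre of its underside.

How it is judged (in metres and radians):
On the way, in this order (a step that is already met when the one before it is completed fails the run):
1. every cell stands in a tube of the canister (horizontal distance between each of cell1, cell2, cell3, cell4 and canister below 0.032 m and z of cell1 in the frame of canister between 0.014 and 0.026 m and angle between the z axis of each of cell1, cell2, cell3, cell4 and the z axis of canister, either way round below 0.25 rad and z of cell2 in the frame of canister between 0.014 and 0.026 m and z of cell3 in the frame of canister between 0.014 and 0.026 m and z of cell4 in the frame of canister between 0.014 and 0.026 m), for 0.2 s.
2. the lid, touching the thread, has been turned back up to a thread start (a lug within 9 mm of its top) ((distance between lid_lug and start1 below 0.009 m or distance between lid_lug and start2 below 0.009 m or distance between lid_lug and start3 below 0.009 m) and z of lid in the frame of canister between 0.0582 and 0.0615 m and horizontal distance between lid and canister below 0.005 m and angle between the z axis of lid and the z axis of canister, either way round below 0.08 rad and contact force between lid and canister above 0.1 N), for 0.05 s.
3. the lid has dropped off the thread start (a lug within 12 mm of it sideways, lid 50 to 54.5 mm above the canister's origin) ((horizontal distance between lid_lug and start1 below 0.012 m or horizontal distance between lid_lug and start2 below 0.012 m or horizontal distance between lid_lug and start3 below 0.012 m) and z of lid in the frame of canister between 0.05 and 0.0545 m and horizontal distance between lid and canister below 0.005 m and angle between the z axis of lid and the z axis of canister, either way round below 0.08 rad), for 0.1 s.
4. the lid is screwed home (rim within 1.3 mm of the shoulder) with the canister still in the closed vise (z of lid in the frame of canister below 0.0473 m and horizontal distance between lid and canister below 0.005 m and angle between the z axis of lid and the z axis of canister, either way round below 0.08 rad and horizontal distance between canister and vise_seat below 0.02 m and height (world z) of canister below 0.036 m and angle between canister's own z axis and vertical below 0.08 rad and value of joint jaw below 0.008 m), for 0.2 s.
5. the vise jaw is open by more than 15 mm, the canister still standing in the vise (value of joint jaw above 0.015 m and horizontal distance between canister and vise_seat below 0.02 m and height (world z) of canister below 0.036 m and angle between canister's own z axis and vertical below 0.08 rad), for 0.2 s.
6. the canister is lifted clear of the vise (z of canister in the frame of vise_seat above 0.04 m), for 0.1 s.
At the end, for the whole second after the job is handed in: The canister stands upright (within 0.08 rad) and at rest on the floor of the tray, its axis within 35 mm of the tray's centre, every present cell in a tube, the lid screwed home with its rim within 1.3 mm of the shoulder (all of step 1 and horizontal distance between canister and tray below 0.035 m and z of canister in the frame of tray below 0.01 m and angle between canister's own z axis and vertical below 0.08 rad and z of lid in the frame of canister below 0.0473 m and horizontal distance between lid and canister below 0.005 m and angle between the z axis of lid and the z axis of canister, either way round below 0.08 rad and linear speed of each of canister, lid below 0.02 m/s); the robot touches nothing.
It fails at once if the multimeter is pushed more than 3 cm (distance of meter from where it was at the start of the episode above 0.03 m).
It fails at once if the tape roll is pushed more than 3 cm (distance of tape from where it was at the start of the episode above 0.03 m).
It fails at once if the screwdriver is pushed more than 3 cm (distance of driver from where it was at the start of the episode above 0.03 m).
Of cell1, cell2, cell3, cell4 only 2 to 4 are there at a start; the rules pass over those that are not, and their reading is None.
At some moment in a run one of lid, tray may be knocked a few centimetres aside while the robot is not near it.
It also fails if it takes over 210 s, if anything falls off the work surface, if the arm or the gripper's body presses on something with over 40 N, if the wrist force passes 120 N, or if a joint passes its speed limit or range.

## Working session

There is one attempt and no reset: what is moved stays moved. The work goes in short steps, Python scripts to look and compute and a tool call to move; the robot and the scene stay as the last step left them, time stands still between calls to the robot, and variables do not carry over. Pictures are saved under pics/ and viewed, about 12 in all and at most 16, crops included, and the job is handed in when it is done.

Besides the shell and the picture viewer there is one more tool, called after ">>>" as name(argument=value, ...), one argument or row to a line, values as JSON. carry_out: Moves the arm, as the interface text tells. Its arguments: {"type":"object","properties":{"deltas":{"type":"array"},"newtons":{"type":"number"}},"required":["deltas"]}

```bash
mkdir -p pics; python3 - <<'E'
from rig import ctrl,viewer
import cv2
for n in ("top","side"):
    im=viewer.capture(n); cv2.imwrite(f"pics/{n}0.png",im[:,:,::-1]); print(n,viewer.calibration(n))
print(ctrl.sense())
E
```

```text
top {'fx': 367.44554581852685, 'fy': 367.44554581852685, 'cx': 320.2961699771169, 'cy': 193.212227104326, 'xyz': array([430.26811618,   2.50768133, 938.47491567]), 'attitude': array([-0.07579432,  0.71177059, -0.69426832,  0.07502897])}
side {'fx': 520.5098869890766, 'fy': 520.5098869890766, 'cx': 320.8406166189501, 'cy': 204.4375511675715, 'xyz': array([107.10447834, 843.89425343, 911.23178795]), 'attitude': array([ 0.11590131, -0.24189993,  0.87061719, -0.41240394])}
{'time_s': 0.1, 'joints': array([-1.51341368e+00,  3.13412441e-01,  1.49831135e+00, -2.22168871e-05,
        1.33101546e+00, -2.23411516e-01]), 'dq': array([ 3.12014762e-04, -2.00422094e-03, -3.74337001e-03, -1.19167854e-03,
       -5.75357083e-04,  5.12531958e-05]), 'tau': array([ 2.21967945e-03, -4.12905049e+01, -2.60142070e+01, -2.28365907e-04,
        3.03128079e-03, -9.94699064e-06]), 'eef_pos': array([ 145.45176491, -504.22466186,  230.80162546]), 'ee_rot': array([ 0.09854712,  0.70017484,  0.09935636, -0.70012282]), 'force': array([ 0.24710521, -0.11991938, -0.36332312]), 'wrist_torque': array([0.00080664, 0.02289419, 0.00420346]), 'grip_width': 1.0039527326498976}
```

View pics/top0.png

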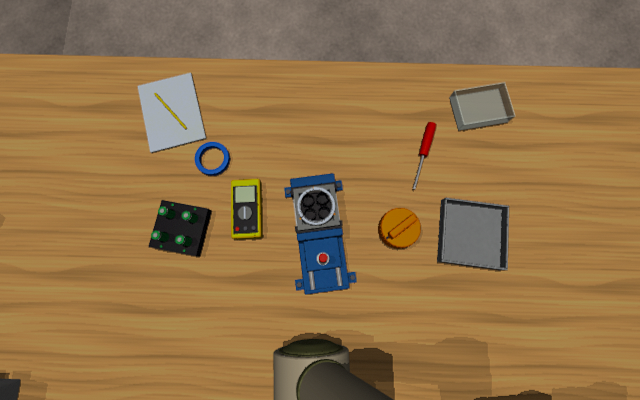

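View pics/side0.png

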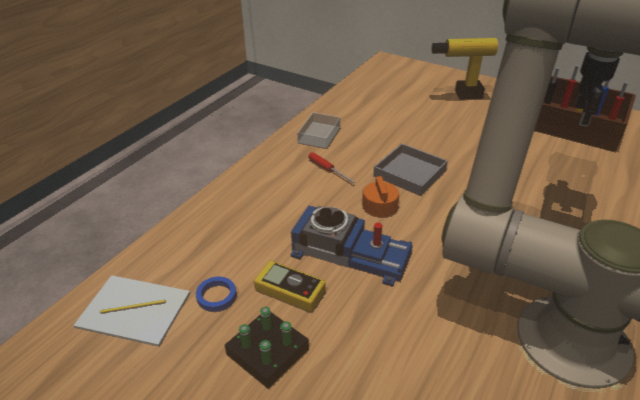

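```bash
python3 - <<'E'
import cv2,numpy as np
t=cv2.imread('pics/top0.png');s=cv2.imread('pics/side0.png')
def up(im,x0,y0,x1,y1,f): return cv2.resize(im[y0:y1,x0:x1],None,fx=f,fy=f,interpolation=cv2.INTER_CUBIC)
a=np.zeros((600,800,3),np.uint8)
def put(c,x,y): a[y:y+c.shape[0],x:x+c.shape[1]]=c
put(up(t,145,195,215,260,4),0,0)       # dock top
put(up(t,280,170,360,300,4.6),290,0)[0:0] if 0 else put(up(t,280,170,360,295,4),285,0)
put(up(t,375,190,515,275,1.3),610,0)
put(up(s,220,300,315,385,3),0,310-50+0)
put(up(s,285,195,415,285,1.4),610,120)
cv2.imwrite('pics/c1.png',a)
E
cat > h.py <<'E'
import numpy as np,cv2
from scipy.spatial.transform import Rotation as R
from rig import viewer,ctrl
def cam(n):
    c=viewer.calibration(n);q=c['attitude'];r=R.from_quat([q[1],q[2],q[3],q[0]]).as_matrix()
    return c,r
def proj(n,P):
    c,r=cam(n);p=(np.atleast_2d(P)-c['xyz'])@r
    return np.c_[c['fx']*p[:,0]/p[:,2]+c['cx'],c['fy']*p[:,1]/p[:,2]+c['cy']]
def onz(n,u,v,z):
    c,r=cam(n);d=r@np.array([(u-c['cx'])/c['fx'],(v-c['cy'])/c['fy'],1.])
    return c['xyz']+d*(z-c['xyz'][2])/d[2]
def tri(uv):
    A=0;b=0
    for n,(u,v) in uv.items():
        c,r=cam(n);d=r@np.array([(u-c['cx'])/c['fx'],(v-c['cy'])/c['fy'],1.]);d/=np.linalg.norm(d)
        M=np.eye(3)-np.outer(d,d);A=A+M;b=b+M@c['xyz']
    return np.linalg.solve(A,b)
E
```

```text
(no output)
```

View pics/c1.png

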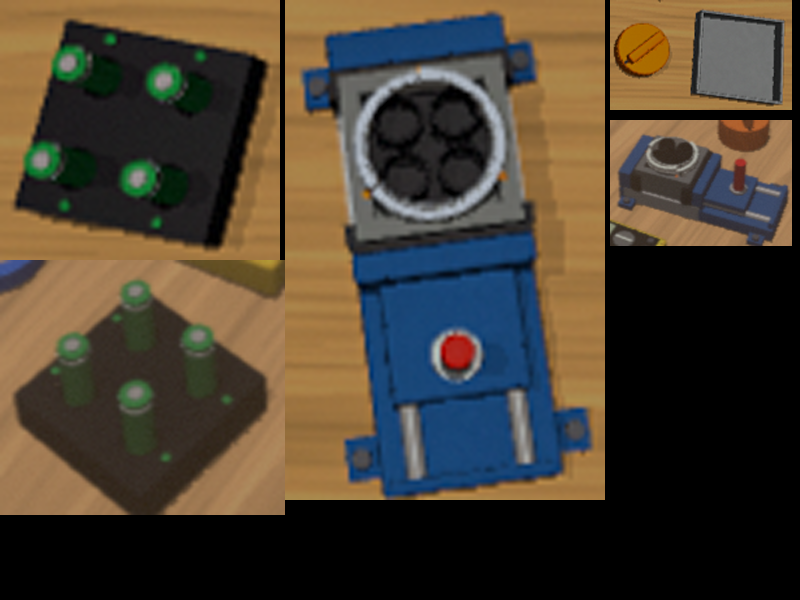

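```bash
cat > m.py <<'E'
from h import *
import itertools
T=cv2.imread('pics/top0.png');S=cv2.imread('pics/side0.png')
np.set_printoptions(precision=1,suppress=True)
top=[(163,210.75),(186,215.5),(155.75,235.25),(179.75,239.75)]
side=[(244.3,328.7),(265.3,310.7),(286,326),(265.3,344.7)]
C=[]
for u in top:
    p=onz('top',*u,82); q=proj('side',p)[0]
    s=min(side,key=lambda s:np.hypot(*(np.array(s)-q)));C.append(p)
    print('cell',p,'tri',tri({'top':u,'side':s}),'side err',np.array(s)-q)
print('dists',[round(np.linalg.norm(C[a]-C[b]),1) for a,b in itertools.combinations(range(4),2)],'mean',np.mean(C,0))
def mask(im,lo,hi,box):
    h=cv2.cvtColor(im,cv2.COLOR_BGR2HSV);m=cv2.inRange(h,np.array(lo),np.array(hi))
    z=np.zeros_like(m);x0,y0,x1,y1=box;z[y0:y1,x0:x1]=m[y0:y1,x0:x1];return z
def ell(m):
    k=max(cv2.findContours(m,cv2.RETR_EXTERNAL,cv2.CHAIN_APPROX_NONE)[0],key=cv2.contourArea);return cv2.fitEllipse(cv2.convexHull(k)),k
for n,im,b in (('top',T,(290,180,345,230)),('side',S,(305,200,355,240))):
    e,_=ell(mask(im,(0,0,140),(180,60,255),b));print('neck',n,e,onz(n,*e[0],94))
for n,im,b in (('top',T,(310,245,335,270)),('side',S,(365,215,390,245))):
    m=mask(im,(0,150,110),(8,255,255),b)|mask(im,(172,150,110),(180,255,255),b)
    e,_=ell(m);print('post',n,e,onz(n,*e[0],108))
e,k=ell(mask(T,(5,150,60),(20,255,255),(370,200,430,255)));print('lid',e,onz('top',*e[0],25),onz('top',*e[0],50))
P=proj('top',[[430,-150,0]]);
E
python3 m.py
python3 - <<'E'
import cv2,numpy as np
t=cv2.imread('pics/top0.png');s=cv2.imread('pics/side0.png')
def up(im,x0,y0,x1,y1,f): return cv2.resize(im[y0:y1,x0:x1],None,fx=f,fy=f,interpolation=cv2.INTER_CUBIC)
a=np.zeros((600,800,3),np.uint8)
def put(c,x,y): a[y:y+c.shape[0],x:x+c.shape[1]]=c
put(up(t,370,200,435,260,6),0,0);put(up(s,350,165,410,225,6),400,0)
put(up(t,430,190,516,276,2.6),0,370);put(up(s,370,140,450,195,2.6),400,370)
cv2.imwrite('pics/c2.png',a)
E
```

```text
cell [564.5 375.7  82. ] tri [565.5 378.   77. ] side err [-1.1  2.2]
cell [554.5 320.3  82. ] tri [555.4 321.7  78.8] side err [-0.8  1.2]
cell [506.5 385.9  82. ] tri [507.4 387.8  78.3] side err [-1.1  1.6]
cell [497.5 329.   82. ] tri [498.4 330.9  77.8] side err [-1.1  1.7]
dists [np.float64(56.3), np.float64(58.9), np.float64(81.7), np.float64(81.3), np.float64(57.7), np.float64(57.6)] mean [530.8 352.7  82. ]
neck top ((315.71783447265625, 205.4777374267578), (36.88343048095703, 37.4906120300293), 59.170780181884766) [583.9  15.7  94. ]
neck side ((321.5328674316406, 222.36517333984375), (12.243289947509766, 23.391984939575195), 113.11383819580078) [589.  46.  94.]
post top ((322.5, 257.20068359375), (7.534182548522949, 8.389731407165527), 0.0) [464.7  -2.9 108. ]
post side ((377.7059631347656, 225.19882202148438), (5.626046657562256, 7.890488147735596), 98.1290054321289) [463.7   1.1 108. ]
lid ((392.5579833984375, 225.8529815673828), (57.32135772705078, 133.05517578125), 86.4247817993164) [ 549.6 -176.4   25. ] [ 546.4 -171.5   50. ]
```

View pics/c2.png

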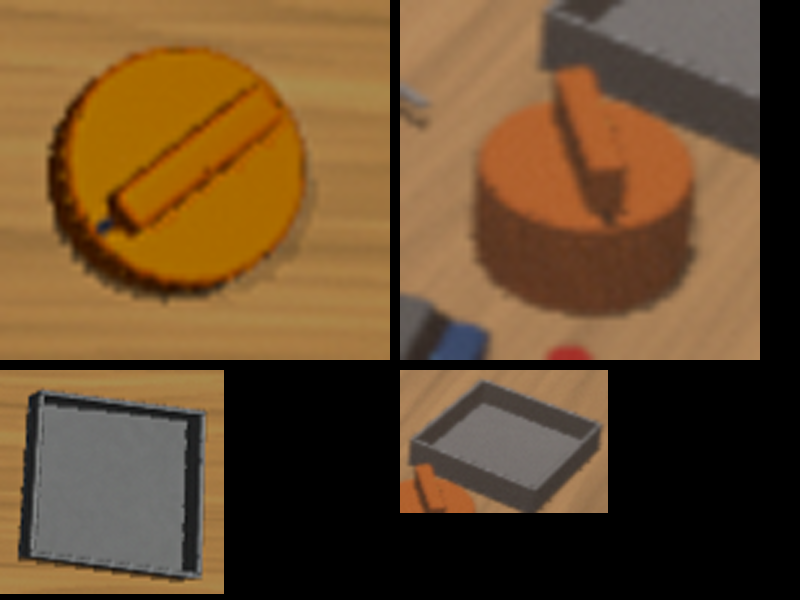

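```bash
cat > p.py <<'E'
import json,sys,os
from h import *
def psi_of(q):
    r=R.from_quat([q[1],q[2],q[3],q[0]]).as_matrix();return np.degrees(np.arctan2(r[1,1],r[0,1])),r
def state(show=True):
    s=ctrl.sense();ps,r=psi_of(s['ee_rot'])
    if show: print('t %.2f pos %s yaw %.1f tilt %.2f F %s w %.3f j6 %.2f Mz %.2f'%(s['time_s'],np.round(s['eef_pos'],1),ps,np.degrees(np.arccos(-r[2,0])),np.round(s['force'],1),s['grip_width'],s['joints'][5],s['wrist_torque'][2]))
    return [*s['eef_pos'],ps]
def plan(wps,lin=45,ang=9.5):
    """wps: (x,y,z,yaw,g[,hold rows]); prints calls of 5 rows relative to pose at each call's start. starts from measured pose"""
    cur=np.array(state());rows=[]
    for w in wps:
        t=np.array(w[:4],float);n=max(1,int(np.ceil(max(np.linalg.norm(t[:3]-cur[:3])/lin,abs(t[3]-cur[3])/ang))))
        for i in range(1,n+1): rows.append((cur+(t-cur)*i/n,w[4]))
        for _ in range(w[5] if len(w)>5 else 0): rows.append((t,w[4]))
        cur=t
    while len(rows)%5: rows.append(rows[-1])
    b=np.array(state(False))
    for k in range(0,len(rows),5):
        out=[];e=np.zeros(6)
        a=np.radians(b[3]);c,s=np.cos(a),np.sin(a)
        for P,g in rows[k:k+5]:
            d=P-b
            v=[g,round(-d[2],1),round(d[0]*c+d[1]*s,1),round(d[0]*s-d[1]*c,1),round(-d[3],1),0,0]
            out.append(v)
        print(json.dumps(out))
        b=rows[k+4][0]
E
python3 - <<'E'
from p import *
A=(565.4,378.0)
plan([(350,0,231,54,0.06),(*A,180,54,0.06),(*A,120,54,.06,4)])
E
```

```text
t 0.10 pos [ 145.5 -504.2  230.8] yaw -73.9 tilt 0.07 F [ 0.2 -0.1 -0.4] w 1.004 j6 -0.22 Mz 0.00
[[0.06, -0.0, -30.6, -24.0, -9.1, 0, 0], [0.06, -0.0, -61.1, -48.0, -18.3, 0, 0], [0.06, -0.0, -91.7, -72.1, -27.4, 0, 0], [0.06, -0.1, -122.2, -96.1, -36.5, 0, 0], [0.06, -0.1, -152.8, -120.1, -45.7, 0, 0]]
[[0.06, -0.0, -4.2, -38.6, -9.1, 0, 0], [0.06, -0.0, -8.3, -77.3, -18.3, 0, 0], [0.06, -0.0, -12.5, -115.9, -27.4, 0, 0], [0.06, -0.1, -16.6, -154.6, -36.5, 0, 0], [0.06, -0.1, -20.8, -193.2, -45.7, 0, 0]]
[[0.06, -0.0, 24.7, -30.0, -9.1, 0, 0], [0.06, -0.0, 49.5, -60.0, -18.3, 0, 0], [0.06, -0.0, 74.2, -89.9, -27.4, 0, 0], [0.06, -0.1, 99.0, -119.9, -36.5, 0, 0], [0.06, 5.0, 130.8, -149.5, -36.5, 0, 0]]
[[0.06, 5.1, 43.2, -4.8, -0.0, 0, 0], [0.06, 10.2, 86.5, -9.6, -0.0, 0, 0], [0.06, 15.3, 129.7, -14.4, -0.0, 0, 0], [0.06, 20.4, 173.0, -19.2, -0.0, 0, 0], [0.06, 25.5, 216.2, -24.0, -0.0, 0, 0]]
[[0.06, 5.1, 43.2, -4.8, -0.0, 0, 0], [0.06, 10.2, 86.5, -9.6, -0.0, 0, 0], [0.06, 15.3, 129.7, -14.4, -0.0, 0, 0], [0.06, 20.4, 173.0, -19.2, -0.0, 0, 0], [0.06, 50.4, 173.0, -19.2, -0.0, 0, 0]]
[[0.06, 30.0, 0.0, 0.0, -0.0, 0, 0], [0.06, 30.0, 0.0, 0.0, -0.0, 0, 0], [0.06, 30.0, 0.0, 0.0, -0.0, 0, 0], [0.06, 30.0, 0.0, 0.0, -0.0, 0, 0], [0.06, 30.0, 0.0, 0.0, -0.0, 0, 0]]
```

>>> carry_out(
  deltas=[
    [0.06,0,-30.5,-24,-9,0,0],
    [0.06,0,-61,-48,-18,0,0],
    [0.06,0,-92,-72,-27,0,0],
    [0.06,0,-122,-96,-36,0,0],
    [0.06,0,-153,-120,-45,0,0],
  ],
  newtons=40,
)

```text
time_s: 0.72
eef_pos: [218.7, -322.9, 231.1]
ee_rot: [0.361, 0.608, 0.361, -0.608]
force: [0.5, 0.1, 0.3]
grip_width: 0.47
```

>>> carry_out(
  deltas=[
    [0.06,0,-4,-39,-9,0,0],
    [0.06,0,-8,-77,-18,0,0],
    [0.06,0,-12.5,-116,-27,0,0],
    [0.06,0,-16.5,-155,-36,0,0],
    [0.06,0,-21,-193,-45,0,0],
  ],
)

```text
time_s: 1.35
eef_pos: [293.5, -143.8, 231.2]
ee_rot: [0.566, 0.424, 0.566, -0.424]
force: [-0.4, -0.1, -0.5]
grip_width: 0.472
```

>>> carry_out(
  deltas=[
    [0.06,0,25,-30,-9,0,0],
    [0.06,0,50,-60,-18,0,0],
    [0.06,0,75,-90,-27,0,0],
    [0.06,0,99,-120,-36,0,0],
    [0.06,0,130,-150,-36,0,0],
  ],
)

```text
time_s: 1.98
eef_pos: [376.9, 36.4, 231.3]
ee_rot: [0.669, 0.229, 0.669, -0.229]
force: [-0.3, -0.7, 0.3]
grip_width: 0.47
```

```bash
python3 - <<'E'
from p import *
A=(565.4,378.0)
plan([(*A,180,54,0.06),(*A,125,54,.06,3)])
E
```

```text
t 1.98 pos [376.9  36.4 231.3] yaw 52.2 tilt 0.01 F [-0.3 -0.7  0.3] w 0.470 j6 -1.13 Mz -0.01
[[0.06, 5.7, 42.8, -6.7, -0.2, 0, 0], [0.06, 11.4, 85.7, -13.5, -0.4, 0, 0], [0.06, 17.1, 128.5, -20.2, -0.6, 0, 0], [0.06, 22.8, 171.3, -26.9, -0.8, 0, 0], [0.06, 28.5, 214.2, -33.6, -1.0, 0, 0]]
[[0.06, 5.7, 42.9, -6.0, -0.2, 0, 0], [0.06, 11.4, 85.9, -11.9, -0.4, 0, 0], [0.06, 17.1, 128.8, -17.9, -0.6, 0, 0], [0.06, 22.8, 171.8, -23.9, -0.8, 0, 0], [0.06, 50.3, 171.8, -23.9, -0.8, 0, 0]]
[[0.06, 27.5, 0.0, 0.0, -0.0, 0, 0], [0.06, 27.5, 0.0, 0.0, -0.0, 0, 0], [0.06, 27.5, 0.0, 0.0, -0.0, 0, 0], [0.06, 27.5, 0.0, 0.0, -0.0, 0, 0], [0.06, 27.5, 0.0, 0.0, -0.0, 0, 0]]
```

>>> carry_out(
  deltas=[
    [0.06,5.5,43,-6.5,0,0,0],
    [0.06,11.5,86,-13.5,0,0,0],
    [0.06,17,128.5,-20,0,0,0],
    [0.06,23,171.5,-27,-1,0,0],
    [0.06,28.5,214,-33.5,-1,0,0],
  ],
)

```text
time_s: 2.6
eef_pos: [482.1, 225.9, 202.2]
ee_rot: [0.671, 0.224, 0.671, -0.224]
force: [0.0, -0.1, -0.1]
grip_width: 0.472
```

>>> carry_out(
  deltas=[
    [0.06,5.5,43,-6,0,0,0],
    [0.06,11.5,86,-12,0,0,0],
    [0.06,17,129,-18,0,0,0],
    [0.06,23,172,-24,-1,0,0],
    [0.06,50.5,172,-24,-1,0,0],
  ],
)

```text
time_s: 3.22
eef_pos: [566.8, 378.8, 152.0]
ee_rot: [0.674, 0.218, 0.672, -0.217]
force: [0.1, -0.5, -0.1]
grip_width: 0.473
```

>>> carry_out(
  deltas=[
    [0.06,27.5,0,0,0,0,0],
    [0.06,27.5,0,0,0,0,0],
    [0.06,27.5,0,0,0,0,0],
    [0.06,27.5,0,0,0,0,0],
    [0.06,27.5,0,0,0,0,0],
  ],
)

```text
time_s: 3.85
eef_pos: [566.1, 376.5, 125.7]
ee_rot: [0.673, 0.218, 0.672, -0.218]
force: [-1.2, -0.2, 0.5]
grip_width: 0.468
```

```bash
python3 - <<'E'
from p import *
state()
s=cv2.cvtColor(viewer.capture('side'),cv2.COLOR_RGB2BGR);t=cv2.cvtColor(viewer.capture('top'),cv2.COLOR_RGB2BGR)
cv2.imwrite('pics/s1.png',s);cv2.imwrite('pics/t1.png',t)
p=state(False)[:3]
for n in('side','top'):print(n,proj(n,[p]))
a=np.zeros((480,800,3),np.uint8)
a[:480,:440]=cv2.resize(s[250:370,200:310],None,fx=4,fy=4,interpolation=cv2.INTER_CUBIC)
a[:320,440:760]=cv2.resize(t[190:270,140:220],None,fx=4,fy=4,interpolation=cv2.INTER_CUBIC)
cv2.imwrite('pics/c3.png',a)
E
```

```text
t 3.85 pos [566.1 376.5 125.7] yaw 54.1 tilt 0.08 F [-1.2 -0.2  0.5] w 0.468 j6 -0.53 Mz 0.03
side [[242.36758719 312.26501535]]
top [[154.70485461 206.91589877]]
```

View pics/c3.png

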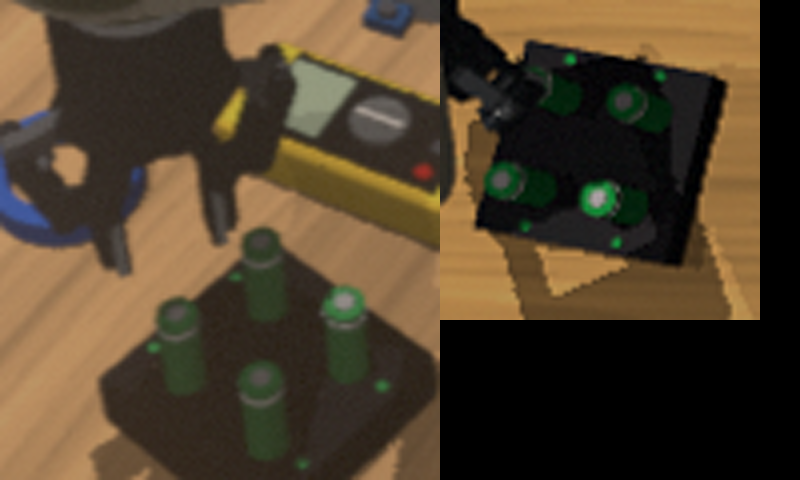

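```bash
python3 - <<'E'
from p import *
print(proj('side',[[565.4,378,82],[555.7,320.9,82],[508.3,387.7,82],[498.6,330.6,82]]))
A=(565.4,378.0)
plan([(*A,100,54,0.06),(*A,56,54,.06,2)])
E
```

```text
[[244.25454642 327.16170324]
 [265.44953803 309.41887765]
 [265.09469625 343.37627516]
 [286.20665562 324.58596045]]
t 3.95 pos [565.9 376.4 125.3] yaw 54.1 tilt 0.04 F [ 0.  -0.3 -0.3] w 0.468 j6 -0.53 Mz -0.05
[[0.06, 25.3, 1.0, -1.4, 0.1, 0, 0], [0.06, 69.3, 1.0, -1.4, 0.1, 0, 0], [0.06, 69.3, 1.0, -1.4, 0.1, 0, 0], [0.06, 69.3, 1.0, -1.4, 0.1, 0, 0], [0.06, 69.3, 1.0, -1.4, 0.1, 0, 0]]
```

>>> carry_out(
  deltas=[
    [0.06,25,1,-1.5,0,0,0],
    [0.06,55,1,-1.5,0,0,0],
    [0.06,69,1,-1.5,0,0,0],
    [0.06,69,1,-1.5,0,0,0],
    [0.06,69,1,-1.5,0,0,0],
  ],
)

```text
time_s: 4.58
eef_pos: [565.8, 378.4, 57.2]
ee_rot: [0.673, 0.219, 0.672, -0.217]
force: [-0.1, -0.7, 0.1]
grip_width: 0.473
```

>>> carry_out(
  deltas=[
    [1,0,0,0,0,0,0],
    [1,0,0,0,0,0,0],
    [1,0,0,0,0,0,0],
    [1,0,0,0,0,0,0],
    [1,0,0,0,0,0,0],
  ],
)

```text
time_s: 5.2
eef_pos: [565.7, 378.3, 57.0]
ee_rot: [0.673, 0.218, 0.672, -0.218]
force: [-0.2, 0.1, 6.2]
grip_width: 0.229
```

>>> carry_out(
  deltas=[
    [1,-25,0,0,0,0,0],
    [1,-60,0,0,0,0,0],
    [1,-100,0,0,0,0,0],
    [1,-130,0,0,0,0,0],
    [1,-130,0,0,0,0,0],
  ],
)

```text
time_s: 5.82
eef_pos: [565.9, 378.5, 188.1]
ee_rot: [0.674, 0.219, 0.672, -0.217]
force: [0.8, -0.3, -1.6]
grip_width: 0.234
```

```bash
cat > T.py <<'E'
import numpy as np
C=np.array([583.8,15.5]);Y=9.
def tube(i): a=np.radians(Y-45+90*i);return C+24*np.array([np.cos(a),np.sin(a)])
E
python3 - <<'E'
from p import *
from T import *
t=tube(1)
print(t)
plan([(*t,186,54,1),(*t,143,54,1,3)],lin=50)
E
```

```text
[597.90684606  34.91640786]
t 5.83 pos [565.9 378.5 188.1] yaw 54.1 tilt 0.25 F [ 0.8 -0.3 -1.6] w 0.234 j6 -0.53 Mz 0.01
[[1, 0.3, -37.1, 32.5, 0.0, 0, 0], [1, 0.6, -74.1, 65.0, 0.0, 0, 0], [1, 0.9, -111.2, 97.5, 0.0, 0, 0], [1, 1.2, -148.3, 130.0, 0.1, 0, 0], [1, 1.5, -185.3, 162.4, 0.1, 0, 0]]
[[1, 0.3, -37.0, 32.5, 0.0, 0, 0], [1, 0.6, -74.1, 65.1, 0.0, 0, 0], [1, 43.6, -74.1, 65.1, 0.0, 0, 0], [1, 43.6, -74.1, 65.1, 0.0, 0, 0], [1, 43.6, -74.1, 65.1, 0.0, 0, 0]]
[[1, -0.0, 0.0, 0.0, -0.0, 0, 0], [1, -0.0, 0.0, 0.0, -0.0, 0, 0], [1, -0.0, 0.0, 0.0, -0.0, 0, 0], [1, -0.0, 0.0, 0.0, -0.0, 0, 0], [1, -0.0, 0.0, 0.0, -0.0, 0, 0]]
```

>>> carry_out(
  deltas=[
    [1,0,-37,32.5,0,0,0],
    [1,0,-74,65,0,0,0],
    [1,0,-111,97.5,0,0,0],
    [1,0,-148,130,0,0,0],
    [1,1.5,-185.5,162.5,0,0,0],
  ],
)

```text
time_s: 6.45
eef_pos: [587.4, 131.0, 182.6]
ee_rot: [0.672, 0.218, 0.673, -0.218]
force: [-0.1, -1.5, -0.9]
grip_width: 0.228
```

>>> carry_out(
  deltas=[
    [1,0,-37,32.5,0,0,0],
    [1,0.5,-74,65,0,0,0],
    [1,20,-74,65,0,0,0],
    [1,43.5,-74,65,0,0,0],
    [1,43.5,-74,65,0,0,0],
  ],
)

```text
time_s: 7.08
eef_pos: [596.3, 34.5, 138.3]
ee_rot: [0.671, 0.218, 0.674, -0.218]
force: [0.7, 0.1, -0.4]
grip_width: 0.231
```

```bash
python3 - <<'E'
from p import *
from T import *
p=state()
s=cv2.cvtColor(viewer.capture('side'),cv2.COLOR_RGB2BGR);t=cv2.cvtColor(viewer.capture('top'),cv2.COLOR_RGB2BGR)
cv2.imwrite('pics/s2.png',s);cv2.imwrite('pics/t2.png',t)
B=[p[0],p[1],p[2]-45]
for n in('side','top'):print(n,proj(n,[B,[*tube(1),94],[*C,94]]))
a=np.zeros((480,800,3),np.uint8)
a[:480,:480]=cv2.resize(s[160:256,280:376],None,fx=5,fy=5,interpolation=cv2.INTER_CUBIC)
a[:320,480:800]=cv2.resize(t[170:250,275:355],None,fx=4,fy=4,interpolation=cv2.INTER_CUBIC)
cv2.imwrite('pics/c4.png',a)
plan([(*tube(1),140,54,1),(*tube(1),125,54,1,3)],lin=10)
E
```

```text
t 7.08 pos [596.3  34.5 138.3] yaw 54.1 tilt 0.22 F [ 0.7  0.1 -0.4] w 0.231 j6 -1.08 Mz -0.05
side [[321.40193343 218.84417771]
 [320.74689728 218.48820494]
 [329.90336453 215.94558225]]
top [[307.82157646 200.14642255]
 [307.67379637 199.4118112 ]
 [315.79328007 205.54064412]]
t 7.17 pos [596.9  34.6 140.4] yaw 54.1 tilt 0.08 F [ 0.3 -0.3 -1.1] w 0.232 j6 -1.08 Mz -0.02
[[1, 0.4, 0.8, 0.7, 0.1, 0, 0], [1, 7.9, 0.8, 0.7, 0.1, 0, 0], [1, 15.4, 0.8, 0.7, 0.1, 0, 0], [1, 15.4, 0.8, 0.7, 0.1, 0, 0], [1, 15.4, 0.8, 0.7, 0.1, 0, 0]]
[[1, -0.0, 0.0, 0.0, -0.0, 0, 0], [1, -0.0, 0.0, 0.0, -0.0, 0, 0], [1, -0.0, 0.0, 0.0, -0.0, 0, 0], [1, -0.0, 0.0, 0.0, -0.0, 0, 0], [1, -0.0, 0.0, 0.0, -0.0, 0, 0]]
```

View pics/c4.png

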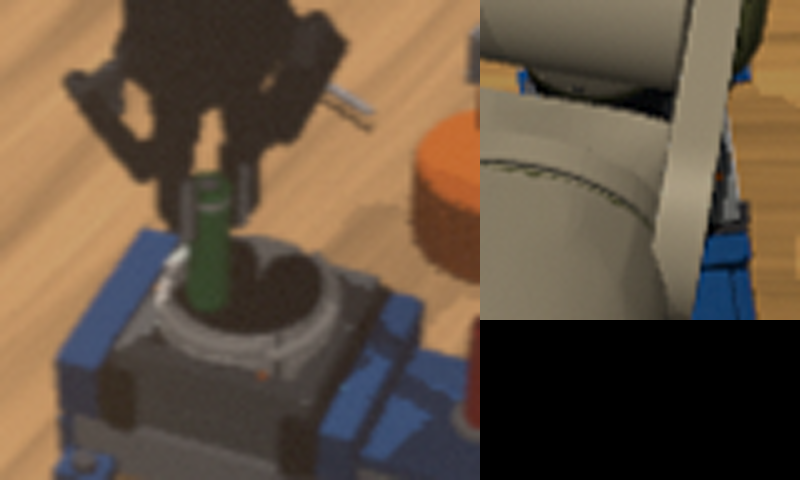

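>>> carry_out(
  deltas=[
    [1,0.5,1,0.5,0,0,0],
    [1,6,1,0.5,0,0,0],
    [1,11,1,0.5,0,0,0],
    [1,15.5,1,0.5,0,0,0],
    [1,15.5,1,0.5,0,0,0],
  ],
)

```text
time_s: 7.8
eef_pos: [598.0, 35.0, 124.8]
ee_rot: [0.672, 0.218, 0.673, -0.218]
force: [-0.8, -0.1, -0.5]
grip_width: 0.233
```

```bash
python3 - <<'E'
from p import *
state()
E
```

```text
t 7.80 pos [598.   35.  124.8] yaw 54.1 tilt 0.05 F [-0.8 -0.1 -0.5] w 0.233 j6 -1.08 Mz 0.00
```

>>> carry_out(
  deltas=[
    [1,8,0,0,0,0,0],
    [1,16,0,0,0,0,0],
    [1,24,0,0,0,0,0],
    [1,24.5,0,0,0,0,0],
    [1,24.5,0,0,0,0,0],
  ],
)

```text
time_s: 8.43
eef_pos: [598.3, 35.0, 100.9]
ee_rot: [0.673, 0.218, 0.673, -0.218]
force: [0.1, -0.0, -1.2]
grip_width: 0.226
```

>>> carry_out(
  deltas=[
    [0.15,0,0,0,0,0,0],
    [0.15,0,0,0,0,0,0],
    [0.15,0,0,0,0,0,0],
    [0.15,-20,0,0,0,0,0],
    [0.15,-70,0,0,0,0,0],
  ],
)

```text
time_s: 9.05
eef_pos: [597.2, 35.1, 169.7]
ee_rot: [0.671, 0.218, 0.674, -0.218]
force: [0.6, 0.1, 0.2]
grip_width: 0.422
```

```bash
python3 - <<'E'
from p import *
B=(498.6,330.6)
plan([(*B,170,54,.06),(*B,57,54,.06,3),(*B,57,54,1,5),(*B,187,54,1,2)],lin=52)
E
```

```text
t 9.05 pos [597.2  35.1 169.7] yaw 54.1 tilt 0.28 F [0.6 0.1 0.2] w 0.422 j6 -1.08 Mz -0.01
[[0.06, -0.0, 30.3, -42.2, 0.0, 0, 0], [0.06, -0.1, 60.5, -84.4, 0.0, 0, 0], [0.06, -0.1, 90.8, -126.6, 0.0, 0, 0], [0.06, -0.2, 121.0, -168.8, 0.1, 0, 0], [0.06, -0.2, 151.3, -211.0, 0.1, 0, 0]]
[[0.06, -0.0, 30.2, -42.2, 0.0, 0, 0], [0.06, 37.6, 30.2, -42.2, 0.0, 0, 0], [0.06, 75.3, 30.2, -42.2, 0.0, 0, 0], [0.06, 113.0, 30.2, -42.2, 0.0, 0, 0], [0.06, 113.0, 30.2, -42.2, 0.0, 0, 0]]
[[0.06, -0.0, 0.0, 0.0, -0.0, 0, 0], [0.06, -0.0, 0.0, 0.0, -0.0, 0, 0], [1, -0.0, 0.0, 0.0, -0.0, 0, 0], [1, -0.0, 0.0, 0.0, -0.0, 0, 0], [1, -0.0, 0.0, 0.0, -0.0, 0, 0]]
[[1, -0.0, 0.0, 0.0, -0.0, 0, 0], [1, -0.0, 0.0, 0.0, -0.0, 0, 0], [1, -0.0, 0.0, 0.0, -0.0, 0, 0], [1, -43.3, 0.0, 0.0, -0.0, 0, 0], [1, -86.7, 0.0, 0.0, -0.0, 0, 0]]
[[1, -43.3, 0.0, 0.0, -0.0, 0, 0], [1, -43.3, 0.0, 0.0, -0.0, 0, 0], [1, -43.3, 0.0, 0.0, -0.0, 0, 0], [1, -43.3, 0.0, 0.0, -0.0, 0, 0], [1, -43.3, 0.0, 0.0, -0.0, 0, 0]]
```

>>> carry_out(
  deltas=[
    [0.06,0,30,-42,0,0,0],
    [0.06,0,60.5,-84.5,0,0,0],
    [0.06,0,91,-126.5,0,0,0],
    [0.06,0,121,-169,0,0,0],
    [0.06,0,151,-211,0,0,0],
  ],
)

```text
time_s: 9.68
eef_pos: [515.2, 282.6, 171.0]
ee_rot: [0.673, 0.218, 0.673, -0.218]
force: [0.4, 0.0, 0.3]
grip_width: 0.468
```

>>> carry_out(
  deltas=[
    [0.06,0,30,-42,0,0,0],
    [0.06,10,30,-42,0,0,0],
    [0.06,40,30,-42,0,0,0],
    [0.06,63,30,-42,0,0,0],
    [0.06,63,30,-42,0,0,0],
  ],
)

```text
time_s: 10.3
eef_pos: [499.0, 328.9, 106.2]
ee_rot: [0.672, 0.217, 0.674, -0.219]
force: [0.2, -0.8, 0.7]
grip_width: 0.471
```

```bash
python3 - <<'E'
from p import *
B=(498.6,330.6)
plan([(*B,57,54,.06,3)],lin=52)
E
```

```text
t 10.30 pos [499.  328.9 106.2] yaw 54.0 tilt 0.21 F [ 0.2 -0.8  0.7] w 0.471 j6 -0.56 Mz -0.06
[[0.06, 49.2, 1.1, -1.3, 0.0, 0, 0], [0.06, 49.2, 1.1, -1.3, 0.0, 0, 0], [0.06, 49.2, 1.1, -1.3, 0.0, 0, 0], [0.06, 49.2, 1.1, -1.3, 0.0, 0, 0], [0.06, 49.2, 1.1, -1.3, 0.0, 0, 0]]
```

>>> carry_out(
  deltas=[
    [0.06,25,1,-1.5,0,0,0],
    [0.06,49,1,-1.5,0,0,0],
    [0.06,49,1,-1.5,0,0,0],
    [0.06,49,1,-1.5,0,0,0],
    [0.06,49,1,-1.5,0,0,0],
  ],
)

```text
time_s: 10.92
eef_pos: [499.5, 331.9, 60.2]
ee_rot: [0.673, 0.219, 0.672, -0.218]
force: [0.2, 0.3, 0.0]
grip_width: 0.47
```

>>> carry_out(
  deltas=[
    [1,0,0,0,0,0,0],
    [1,0,0,0,0,0,0],
    [1,0,0,0,0,0,0],
    [1,0,0,0,0,0,0],
    [1,0,0,0,0,0,0],
  ],
)

```text
time_s: 11.55
eef_pos: [499.2, 331.8, 59.6]
ee_rot: [0.673, 0.218, 0.672, -0.218]
force: [-0.9, -1.0, 6.5]
grip_width: 0.23
```

>>> carry_out(
  deltas=[
    [1,-25,0,0,0,0,0],
    [1,-60,0,0,0,0,0],
    [1,-100,0,0,0,0,0],
    [1,-130,0,0,0,0,0],
    [1,-130,0,0,0,0,0],
  ],
)

```text
time_s: 12.18
eef_pos: [499.6, 332.1, 190.7]
ee_rot: [0.674, 0.219, 0.672, -0.217]
force: [-0.3, -0.6, -0.2]
grip_width: 0.227
```

>>> carry_out(
  deltas=[
    [1,0,-33,36.5,0,0,0],
    [1,0,-65.5,72.5,0,0,0],
    [1,0,-98,109,0,0,0],
    [1,0,-131,145,0,0,0],
    [1,0,-163.5,181.5,0,0,0],
  ],
)

```text
time_s: 12.8
eef_pos: [549.5, 91.3, 187.1]
ee_rot: [0.672, 0.218, 0.674, -0.218]
force: [0.9, 0.7, -0.6]
grip_width: 0.223
```

>>> carry_out(
  deltas=[
    [1,0,-33,36.5,0,0,0],
    [1,0,-65.5,72.5,0,0,0],
    [1,20,-65.5,72.5,0,0,0],
    [1,40,-65.5,72.5,0,0,0],
    [1,40,-65.5,72.5,0,0,0],
  ],
)

```text
time_s: 13.42
eef_pos: [569.0, -2.6, 146.2]
ee_rot: [0.671, 0.218, 0.674, -0.218]
force: [-0.8, 0.3, -0.3]
grip_width: 0.227
```

```bash
python3 - <<'E'
from p import *
from T import *
t=tube(3);plan([(*t,140,54,1),(*t,125,54,1,3)],lin=10)
E
```

```text
t 13.43 pos [569.   -2.6 146.2] yaw 54.1 tilt 0.30 F [-0.8  0.3 -0.3] w 0.227 j6 -1.15 Mz -0.01
[[1, 6.2, -0.6, 1.4, 0.1, 0, 0], [1, 13.7, -0.6, 1.4, 0.1, 0, 0], [1, 21.2, -0.6, 1.4, 0.1, 0, 0], [1, 21.2, -0.6, 1.4, 0.1, 0, 0], [1, 21.2, -0.6, 1.4, 0.1, 0, 0]]
[[1, -0.0, 0.0, 0.0, -0.0, 0, 0], [1, -0.0, 0.0, 0.0, -0.0, 0, 0], [1, -0.0, 0.0, 0.0, -0.0, 0, 0], [1, -0.0, 0.0, 0.0, -0.0, 0, 0], [1, -0.0, 0.0, 0.0, -0.0, 0, 0]]
```

>>> carry_out(
  deltas=[
    [1,0,-0.5,1,0,0,0],
    [1,5,-0.5,1,0,0,0],
    [1,11,-0.5,1,0,0,0],
    [1,16,-0.5,1,0,0,0],
    [1,16,-0.5,1,0,0,0],
  ],
)

```text
time_s: 14.05
eef_pos: [570.6, -3.7, 132.3]
ee_rot: [0.672, 0.218, 0.673, -0.218]
force: [-0.3, 0.6, -0.9]
grip_width: 0.232
```

```bash
python3 - <<'E'
from p import *
state()
E
```

```text
t 14.05 pos [570.6  -3.7 132.3] yaw 54.1 tilt 0.05 F [-0.3  0.6 -0.9] w 0.232 j6 -1.16 Mz -0.01
```

>>> carry_out(
  deltas=[
    [1,8,0,-0.5,0,0,0],
    [1,18,0,-0.5,0,0,0],
    [1,28,0,-0.5,0,0,0],
    [1,29,0,-0.5,0,0,0],
    [1,29,0,-0.5,0,0,0],
  ],
)

```text
time_s: 14.68
eef_pos: [570.4, -3.5, 103.8]
ee_rot: [0.673, 0.218, 0.673, -0.218]
force: [-0.1, 0.6, -1.2]
grip_width: 0.231
```

>>> carry_out(
  deltas=[
    [0.15,0,0,0,0,0,0],
    [0.15,0,0,0,0,0,0],
    [0.15,0,0,0,0,0,0],
    [0.15,-20,0,0,0,0,0],
    [0.15,-70,0,0,0,0,0],
  ],
)

```text
time_s: 15.3
eef_pos: [569.3, -3.3, 172.9]
ee_rot: [0.671, 0.218, 0.674, -0.218]
force: [0.4, 0.5, 0.1]
grip_width: 0.426
```

```bash
python3 - <<'E'
from p import *
B=(508.3,387.7)
plan([(*B,170,-36,.06),(*B,100,-36,.06,3)],lin=52)
E
```

```text
t 15.30 pos [569.3  -3.3 172.9] yaw 54.1 tilt 0.27 F [0.4 0.5 0.1] w 0.426 j6 -1.16 Mz -0.04
[[0.06, 0.3, 28.1, -27.9, 9.0, 0, 0], [0.06, 0.6, 56.2, -55.8, 18.0, 0, 0], [0.06, 0.9, 84.3, -83.6, 27.0, 0, 0], [0.06, 1.1, 112.3, -111.5, 36.0, 0, 0], [0.06, 1.4, 140.4, -139.4, 45.0, 0, 0]]
[[0.06, 0.3, 0.1, -39.6, 9.0, 0, 0], [0.06, 0.6, 0.2, -79.1, 18.0, 0, 0], [0.06, 0.9, 0.4, -118.7, 27.0, 0, 0], [0.06, 1.1, 0.5, -158.3, 36.0, 0, 0], [0.06, 1.4, 0.6, -197.9, 45.0, 0, 0]]
[[0.06, 35.0, 0.0, -0.0, -0.0, 0, 0], [0.06, 70.0, 0.0, -0.0, -0.0, 0, 0], [0.06, 70.0, 0.0, -0.0, -0.0, 0, 0], [0.06, 70.0, 0.0, -0.0, -0.0, 0, 0], [0.06, 70.0, 0.0, -0.0, -0.0, 0, 0]]
```

>>> carry_out(
  deltas=[
    [0.06,0,28,-28,9,0,0],
    [0.06,0.5,56,-56,18,0,0],
    [0.06,1,84.5,-83.5,27,0,0],
    [0.06,1,112.5,-111.5,36,0,0],
    [0.06,1.5,140.5,-139.5,45,0,0],
  ],
)

```text
time_s: 15.92
eef_pos: [539.5, 193.4, 172.4]
ee_rot: [0.537, 0.46, 0.537, -0.46]
force: [0.2, -0.5, 0.6]
grip_width: 0.471
```

>>> carry_out(
  deltas=[
    [0.06,0,0,-39.5,9,0,0],
    [0.06,0.5,0,-79,18,0,0],
    [0.06,1,0.5,-118.5,27,0,0],
    [0.06,1,0.5,-158.5,36,0,0],
    [0.06,1.5,0.5,-198,45,0,0],
  ],
)

```text
time_s: 16.55
eef_pos: [508.7, 389.1, 170.9]
ee_rot: [0.32, 0.631, 0.32, -0.631]
force: [0.0, -0.7, 0.5]
grip_width: 0.468
```

>>> carry_out(
  deltas=[
    [0.06,15,0,0,0,0,0],
    [0.06,50,0,0,0,0,0],
    [0.06,70,0,0,0,0,0],
    [0.06,70,0,0,0,0,0],
    [0.06,70,0,0,0,0,0],
  ],
)

```text
time_s: 17.18
eef_pos: [509.6, 387.6, 101.8]
ee_rot: [0.322, 0.63, 0.322, -0.629]
force: [-0.6, 0.6, 0.4]
grip_width: 0.47
```

```bash
python3 - <<'E'
from p import *
from T import *
B=(508.3,387.7)
plan([(*B,57,-36,.06,3)],lin=52)
t=tube(2);d=t-B;a=np.radians(-36);print(t,d@[np.cos(a),np.sin(a)],d@[np.sin(a),-np.cos(a)])
E
```

```text
t 17.18 pos [509.6 387.6 101.8] yaw -35.9 tilt 0.08 F [-0.6  0.6  0.4] w 0.470 j6 1.09 Mz -0.07
[[0.06, 44.8, -1.1, 0.6, 0.1, 0, 0], [0.06, 44.8, -1.1, 0.6, 0.1, 0, 0], [0.06, 44.8, -1.1, 0.6, 0.1, 0, 0], [0.06, 44.8, -1.1, 0.6, 0.1, 0, 0], [0.06, 44.8, -1.1, 0.6, 0.1, 0, 0]]
[564.38359214  29.60684606] 255.854453978567 256.73833875827376
```

>>> carry_out(
  deltas=[
    [0.06,25,-1,0.5,0,0,0],
    [0.06,45,-1,0.5,0,0,0],
    [0.06,45,-1,0.5,0,0,0],
    [0.06,45,-1,0.5,0,0,0],
    [0.06,45,-1,0.5,0,0,0],
  ],
)

```text
time_s: 17.8
eef_pos: [508.5, 388.2, 57.1]
ee_rot: [0.322, 0.631, 0.322, -0.629]
force: [0.1, -0.1, -1.2]
grip_width: 0.474
```

>>> carry_out(
  deltas=[
    [1,0,0,0,0,0,0],
    [1,0,0,0,0,0,0],
    [1,0,0,0,0,0,0],
    [1,0,0,0,0,0,0],
    [1,0,0,0,0,0,0],
  ],
)

```text
time_s: 18.42
eef_pos: [508.2, 388.1, 56.5]
ee_rot: [0.322, 0.63, 0.322, -0.629]
force: [-1.3, -0.4, 5.9]
grip_width: 0.225
```

>>> carry_out(
  deltas=[
    [1,-25,0,0,0,0,0],
    [1,-60,0,0,0,0,0],
    [1,-100,0,0,0,0,0],
    [1,-130,0,0,0,0,0],
    [1,-130,0,0,0,0,0],
  ],
)

```text
time_s: 19.05
eef_pos: [508.5, 388.3, 187.6]
ee_rot: [0.322, 0.631, 0.322, -0.628]
force: [0.9, -0.1, -0.6]
grip_width: 0.231
```

>>> carry_out(
  deltas=[
    [1,0,32,32,0,0,0],
    [1,0,64,64,0,0,0],
    [1,0,96,96,0,0,0],
    [1,0,128,128.5,0,0,0],
    [1,0,160,160.5,0,0,0],
  ],
)

```text
time_s: 19.68
eef_pos: [542.7, 162.6, 183.9]
ee_rot: [-0.321, -0.629, -0.322, 0.631]
force: [0.5, 0.7, -1.1]
grip_width: 0.228
```

>>> carry_out(
  deltas=[
    [1,0,32,32,0,0,0],
    [1,0,64,64,0,0,0],
    [1,0,96,96,0,0,0],
    [1,15,96,96,0,0,0],
    [1,35,96,96,0,0,0],
  ],
)

```text
time_s: 20.3
eef_pos: [564.1, 30.4, 148.7]
ee_rot: [-0.321, -0.629, -0.322, 0.63]
force: [-0.8, -0.8, -1.1]
grip_width: 0.228
```

```bash
python3 - <<'E'
from p import *
from T import *
t=tube(2);plan([(*t,145,-36,1),(*t,132,-36,1,3)],lin=10)
E
```

```text
t 20.30 pos [564.1  30.4 148.7] yaw -35.9 tilt 0.12 F [-0.8 -0.8 -1.1] w 0.228 j6 0.47 Mz 0.01
[[1, 3.7, 0.7, 0.5, 0.1, 0, 0], [1, 10.2, 0.7, 0.5, 0.1, 0, 0], [1, 16.7, 0.7, 0.5, 0.1, 0, 0], [1, 16.7, 0.7, 0.5, 0.1, 0, 0], [1, 16.7, 0.7, 0.5, 0.1, 0, 0]]
[[1, -0.0, 0.0, -0.0, -0.0, 0, 0], [1, -0.0, 0.0, -0.0, -0.0, 0, 0], [1, -0.0, 0.0, -0.0, -0.0, 0, 0], [1, -0.0, 0.0, -0.0, -0.0, 0, 0], [1, -0.0, 0.0, -0.0, -0.0, 0, 0]]
```

>>> carry_out(
  deltas=[
    [1,0,0.5,0.5,0,0,0],
    [1,4,0.5,0.5,0,0,0],
    [1,10,0.5,0.5,0,0,0],
    [1,17,0.5,0.5,0,0,0],
    [1,17,0.5,0.5,0,0,0],
  ],
)

```text
time_s: 20.92
eef_pos: [564.6, 29.4, 133.2]
ee_rot: [-0.321, -0.629, -0.322, 0.63]
force: [0.6, -0.1, -0.7]
grip_width: 0.232
```

```bash
python3 - <<'E'
from p import *
state()
s=cv2.cvtColor(viewer.capture('side'),cv2.COLOR_RGB2BGR);cv2.imwrite('pics/s3.png',s)
cv2.imwrite('pics/c5.png',cv2.resize(s[160:256,280:376],None,fx=5,fy=5,interpolation=cv2.INTER_CUBIC))
E
```

```text
t 20.93 pos [564.6  29.4 133.2] yaw -35.9 tilt 0.06 F [ 0.6 -0.1 -0.7] w 0.232 j6 0.47 Mz 0.00
```

View pics/c5.png

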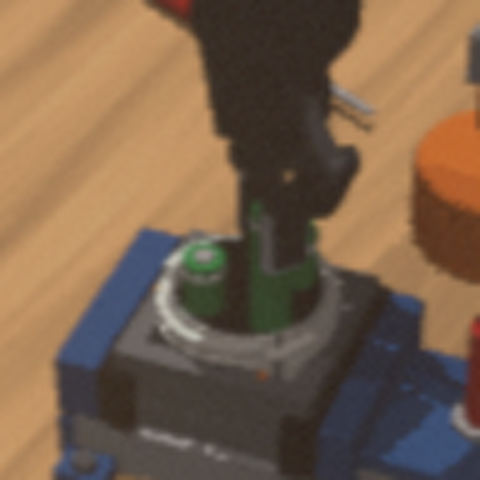

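>>> carry_out(
  deltas=[
    [1,7,0,0,0,0,0],
    [1,14,0,0,0,0,0],
    [1,21,0,0,0,0,0],
    [1,28,0,0,0,0,0],
    [1,32,0,0,0,0,0],
  ],
)

```text
time_s: 21.6
eef_pos: [564.8, 29.4, 101.2]
ee_rot: [-0.321, -0.63, -0.322, 0.63]
force: [-0.3, 0.7, 0.2]
grip_width: 0.226
```

>>> carry_out(
  deltas=[
    [0.2,0,0,0,0,0,0],
    [0.2,0,0,0,0,0,0],
    [0.2,0,0,0,0,0,0],
    [0.2,-20,0,0,0,0,0],
    [0.2,-70,0,0,0,0,0],
  ],
)

```text
time_s: 22.22
eef_pos: [563.9, 29.4, 171.0]
ee_rot: [-0.321, -0.629, -0.322, 0.631]
force: [0.3, 0.1, -0.1]
grip_width: 0.401
```

```bash
python3 - <<'E'
from p import *
from T import *
B=np.array((555.7,320.9))
plan([(*B,170,-36,.06,1),(*B,100,-36,.06,3)],lin=52)
t=tube(4);d=t-B;a=np.radians(-36);print(t,d@[np.cos(a),np.sin(a)],d@[np.sin(a),-np.cos(a)])
E
```

```text
t 22.23 pos [563.9  29.4 171. ] yaw -35.9 tilt 0.25 F [ 0.3  0.1 -0.1] w 0.401 j6 0.47 Mz 0.02
[[0.06, 0.2, -29.6, -38.5, 0.0, 0, 0], [0.06, 0.3, -59.2, -77.1, 0.0, 0, 0], [0.06, 0.5, -88.8, -115.6, 0.0, 0, 0], [0.06, 0.7, -118.4, -154.2, 0.1, 0, 0], [0.06, 0.9, -148.0, -192.7, 0.1, 0, 0]]
[[0.06, 0.2, -29.6, -38.5, 0.0, 0, 0], [0.06, 0.2, -29.6, -38.5, 0.0, 0, 0], [0.06, 35.2, -29.6, -38.5, 0.0, 0, 0], [0.06, 70.2, -29.6, -38.5, 0.0, 0, 0], [0.06, 70.2, -29.6, -38.5, 0.0, 0, 0]]
[[0.06, -0.0, 0.0, -0.0, -0.0, 0, 0], [0.06, -0.0, 0.0, -0.0, -0.0, 0, 0], [0.06, -0.0, 0.0, -0.0, -0.0, 0, 0], [0.06, -0.0, 0.0, -0.0, -0.0, 0, 0], [0.06, -0.0, 0.0, -0.0, -0.0, 0, 0]]
[603.21640786   1.39315394] 226.24299359205722 230.55702449269046
```

>>> carry_out(
  deltas=[
    [0.06,0,-29.5,-38.5,0,0,0],
    [0.06,0,-59,-77,0,0,0],
    [0.06,0,-89,-115.5,0,0,0],
    [0.06,0.5,-118.5,-154,0,0,0],
    [0.06,1,-148,-192.5,0,0,0],
  ],
)

```text
time_s: 22.85
eef_pos: [557.8, 273.7, 171.1]
ee_rot: [0.322, 0.63, 0.321, -0.63]
force: [-0.0, -0.8, -0.1]
grip_width: 0.47
```

>>> carry_out(
  deltas=[
    [0.06,0,-29.5,-38.5,0,0,0],
    [0.06,10,-29.5,-38.5,0,0,0],
    [0.06,40,-29.5,-38.5,0,0,0],
    [0.06,70,-29.5,-38.5,0,0,0],
    [0.06,70,-29.5,-38.5,0,0,0],
  ],
)

```text
time_s: 23.48
eef_pos: [555.7, 319.4, 98.7]
ee_rot: [-0.321, -0.628, -0.321, 0.632]
force: [-0.2, -0.1, 0.6]
grip_width: 0.472
```

```bash
python3 - <<'E'
from p import *
plan([(555.7,320.9,57,-36,.06,3)],lin=52)
E
```

```text
t 23.48 pos [555.7 319.4  98.7] yaw -36.0 tilt 0.27 F [-0.2 -0.1  0.6] w 0.472 j6 0.97 Mz -0.07
[[0.06, 41.7, -0.9, -1.2, 0.0, 0, 0], [0.06, 41.7, -0.9, -1.2, 0.0, 0, 0], [0.06, 41.7, -0.9, -1.2, 0.0, 0, 0], [0.06, 41.7, -0.9, -1.2, 0.0, 0, 0], [0.06, 41.7, -0.9, -1.2, 0.0, 0, 0]]
```

>>> carry_out(
  deltas=[
    [0.06,22,-0.5,-0.5,0,0,0],
    [0.06,40,-0.5,-0.5,0,0,0],
    [0.06,40,-0.5,-0.5,0,0,0],
    [0.06,40,-0.5,-0.5,0,0,0],
    [0.06,40,-0.5,-0.5,0,0,0],
  ],
)

```text
time_s: 24.1
eef_pos: [557.0, 321.4, 61.8]
ee_rot: [0.322, 0.63, 0.321, -0.629]
force: [0.3, -0.2, -1.0]
grip_width: 0.474
```

>>> carry_out(
  deltas=[
    [1,0,0,0,0,0,0],
    [1,0,0,0,0,0,0],
    [1,0,0,0,0,0,0],
    [1,0,0,0,0,0,0],
    [1,0,0,0,0,0,0],
  ],
)

```text
time_s: 24.72
eef_pos: [556.7, 321.4, 61.3]
ee_rot: [0.322, 0.63, 0.322, -0.629]
force: [-1.2, 1.1, 5.7]
grip_width: 0.227
```

>>> carry_out(
  deltas=[
    [1,-25,0,0,0,0,0],
    [1,-60,0,0,0,0,0],
    [1,-100,0,0,0,0,0],
    [1,-130,0,0,0,0,0],
    [1,-130,0,0,0,0,0],
  ],
)

```text
time_s: 25.35
eef_pos: [557.2, 321.5, 192.5]
ee_rot: [0.322, 0.631, 0.321, -0.628]
force: [0.2, 0.4, -1.5]
grip_width: 0.225
```

>>> carry_out(
  deltas=[
    [1,0,32,33,0,0,0],
    [1,0,64.5,66,0,0,0],
    [1,0,97,99,0,0,0],
    [1,0,129,131.5,0,0,0],
    [1,0,161.5,164.5,0,0,0],
  ],
)

```text
time_s: 25.98
eef_pos: [590.2, 91.8, 188.8]
ee_rot: [-0.321, -0.629, -0.322, 0.631]
force: [0.5, 0.6, -1.1]
grip_width: 0.226
```

>>> carry_out(
  deltas=[
    [1,0,32,33,0,0,0],
    [1,0,64.5,66,0,0,0],
    [1,0,64.5,66,0,0,0],
    [1,15,64.5,66,0,0,0],
    [1,35,64.5,66,0,0,0],
  ],
)

```text
time_s: 26.6
eef_pos: [603.9, 3.3, 153.9]
ee_rot: [-0.322, -0.629, -0.322, 0.63]
force: [0.4, -0.0, -0.5]
grip_width: 0.229
```

```bash
python3 - <<'E'
from p import *
from T import *
t=tube(4);plan([(*t,145,-36,1),(*t,132,-36,1,3)],lin=10)
E
```

```text
t 26.60 pos [603.9   3.3 153.9] yaw -35.8 tilt 0.07 F [ 0.4 -0.  -0.5] w 0.229 j6 0.44 Mz 0.02
[[1, 8.9, 0.6, 2.0, 0.2, 0, 0], [1, 15.4, 0.6, 2.0, 0.2, 0, 0], [1, 21.9, 0.6, 2.0, 0.2, 0, 0], [1, 21.9, 0.6, 2.0, 0.2, 0, 0], [1, 21.9, 0.6, 2.0, 0.2, 0, 0]]
[[1, -0.0, 0.0, -0.0, -0.0, 0, 0], [1, -0.0, 0.0, -0.0, -0.0, 0, 0], [1, -0.0, 0.0, -0.0, -0.0, 0, 0], [1, -0.0, 0.0, -0.0, -0.0, 0, 0], [1, -0.0, 0.0, -0.0, -0.0, 0, 0]]
```

>>> carry_out(
  deltas=[
    [1,0,0.5,1.5,0,0,0],
    [1,4,0.5,1.5,0,0,0],
    [1,10,0.5,1.5,0,0,0],
    [1,16,0.5,1.5,0,0,0],
    [1,16,0.5,1.5,0,0,0],
  ],
)

```text
time_s: 27.22
eef_pos: [603.7, 0.5, 139.3]
ee_rot: [-0.321, -0.63, -0.322, 0.63]
force: [0.3, 0.6, -0.2]
grip_width: 0.225
```

```bash
python3 - <<'E'
from p import *
from T import *
t=tube(4);plan([(*t,130,-36,1)],lin=10)
E
```

```text
t 27.23 pos [6.037e+02 5.000e-01 1.393e+02] yaw -35.9 tilt 0.05 F [ 0.3  0.6 -0.2] w 0.225 j6 0.43 Mz -0.01
[[1, 9.3, -0.9, -0.4, 0.1, 0, 0], [1, 9.3, -0.9, -0.4, 0.1, 0, 0], [1, 9.3, -0.9, -0.4, 0.1, 0, 0], [1, 9.3, -0.9, -0.4, 0.1, 0, 0], [1, 9.3, -0.9, -0.4, 0.1, 0, 0]]
```

>>> carry_out(
  deltas=[
    [1,5,-1,-0.5,0,0,0],
    [1,14,-1,-0.5,0,0,0],
    [1,22,-1,-0.5,0,0,0],
    [1,30,-1,-0.5,0,0,0],
    [1,35,-1,-0.5,0,0,0],
  ],
)

```text
time_s: 27.85
eef_pos: [603.2, 1.5, 104.1]
ee_rot: [-0.321, -0.63, -0.322, 0.63]
force: [-0.1, -0.4, -0.9]
grip_width: 0.226
```

>>> carry_out(
  deltas=[
    [0.2,0,0,0,0,0,0],
    [0.2,0,0,0,0,0,0],
    [0.2,0,0,0,0,0,0],
    [0.2,-20,0,0,0,0,0],
    [0.2,-70,0,0,0,0,0],
  ],
)

```text
time_s: 28.48
eef_pos: [602.4, 1.6, 173.9]
ee_rot: [-0.32, -0.629, -0.322, 0.631]
force: [0.9, -0.4, 0.3]
grip_width: 0.401
```

>>> carry_out(
  deltas=[
    [0,-20,-10,-40,0,0,0],
    [0,-40,-20,-80,0,0,0],
    [0,-40,-30,-120,0,0,0],
    [0,-40,-40,-160,0,0,0],
    [0,-40,-50,-200,0,0,0],
  ],
)

```text
time_s: 29.1
eef_pos: [680.6, 194.1, 215.1]
ee_rot: [0.322, 0.63, 0.321, -0.63]
force: [-0.5, -0.1, -0.4]
grip_width: 0.499
```

```bash
python3 - <<'E'
from p import *
state()
s=cv2.cvtColor(viewer.capture('side'),cv2.COLOR_RGB2BGR);t=cv2.cvtColor(viewer.capture('top'),cv2.COLOR_RGB2BGR)
cv2.imwrite('pics/s4.png',s);cv2.imwrite('pics/t4.png',t)
a=np.zeros((600,800,3),np.uint8)
def up(im,x0,y0,x1,y1,f): return cv2.resize(im[y0:y1,x0:x1],None,fx=f,fy=f,interpolation=cv2.INTER_CUBIC)
def put(c,x,y): a[y:y+c.shape[0],x:x+c.shape[1]]=c
put(up(t,280,170,380,270,4),0,0);put(up(t,370,190,470,290,4),400,0);put(up(s,290,150,490,250,4)[:200],0,400) if 0 else put(up(s,280,140,460,240,2),0,400);put(up(t,430,190,520,290,2),400,400)
cv2.imwrite('pics/c6.png',a)
E
```

```text
t 29.10 pos [680.6 194.1 215.1] yaw -35.9 tilt 0.03 F [-0.5 -0.1 -0.4] w 0.499 j6 0.74 Mz -0.02
```

View pics/c6.png

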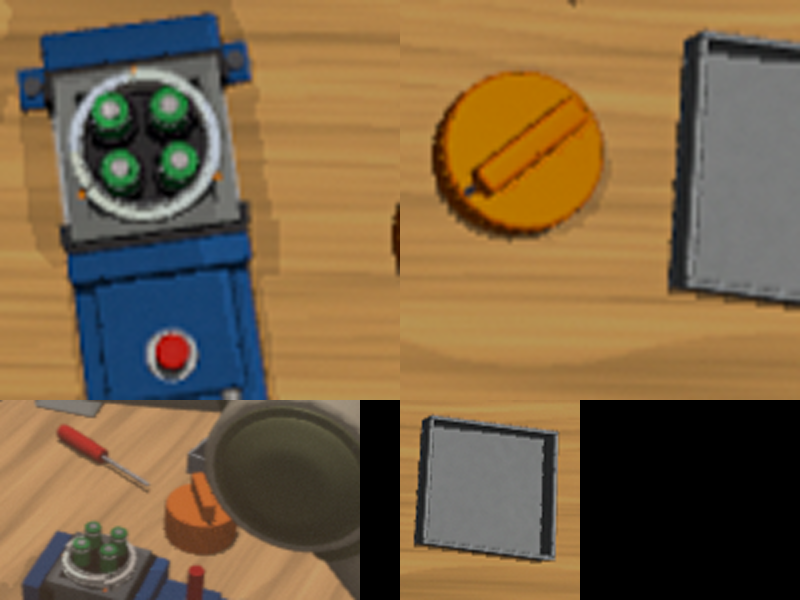

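```bash
python3 - <<'E'
from p import *
f=lambda X,Y:((X-400+.5)/4-.5+370,(Y+.5)/4-.5+190)
np.set_printoptions(precision=1,suppress=True)
print('disc',onz('top',*f(525,150.5),50))
a=onz('top',*f(481.5,181),76);b=onz('top',*f(580.5,108.5),76)
print(a,b,(a+b)/2,np.linalg.norm(a-b),np.degrees(np.arctan2(*(a-b)[1::-1])))
# fit by disc mask bright orange
im=cv2.imread('pics/t4.png');h=cv2.cvtColor(im,cv2.COLOR_BGR2HSV)
m=cv2.inRange(h,(8,225,120),(22,255,255))[190:270,370:440]
k=max(cv2.findContours(m,0,1)[0],key=cv2.contourArea);(x,y),ax,_=cv2.fitEllipse(cv2.convexHull(k));print(x+370,y+190,ax,onz('top',x+370,y+190,50))
print('px/97mm',97/np.linalg.norm(onz('top',400,227,50)-onz('top',401,227,50)))
# tray corners of rim top z=35, crop origin (430,190) f=4 in right panel (370,190)+... use 2x panel at (400,400) 
g=lambda X,Y:((X-400+.5)/2-.5+430,(Y-400+.5)/2-.5+190)
cs=[onz('top',*g(*c),35) for c in((424,416),(557,433),(553,560),(418,545))];print(np.array(cs),np.mean(cs,0))
E
```

```text
disc [ 543.5 -191.7   50. ]
[ 521.6 -160.1   76. ] [ 566.  -219.4   76. ] [ 543.8 -189.7   76. ] 74.0882846630726 126.80731011556054
400.25597953796387 227.06383895874023 (38.375648498535156, 40.380767822265625) [ 543.9 -190.2   50. ]
px/97mm 39.95848744718228
[[ 622.3 -299.2   35. ]
 [ 604.8 -464.4   35. ]
 [ 448.9 -446.6   35. ]
 [ 462.7 -284.7   35. ]] [ 534.7 -373.7   35. ]
```

```bash
python3 - <<'E'
from p import *
plan([(640,40,215,0,.06),(543.8,-190.5,160,37,.06,1),(543.8,-190.5,100,37,.06,3)],lin=50)
E
```

```text
t 29.20 pos [680.4 196.5 214. ] yaw -35.7 tilt 0.05 F [-0.1 -0.9 -0.3] w 0.497 j6 0.74 Mz -0.02
[[0.06, -0.2, 14.6, 37.7, -8.9, 0, 0], [0.06, -0.5, 29.3, 75.3, -17.8, 0, 0], [0.06, -0.7, 43.9, 113.0, -26.8, 0, 0], [0.06, -1.0, 58.5, 150.6, -35.7, 0, 0], [0.06, 8.2, 67.9, 191.2, -41.9, 0, 0]]
[[0.06, 9.2, -20.1, 36.5, -6.2, 0, 0], [0.06, 18.3, -40.1, 72.9, -12.3, 0, 0], [0.06, 27.5, -60.2, 109.4, -18.5, 0, 0], [0.06, 36.7, -80.3, 145.9, -24.7, 0, 0], [0.06, 45.8, -100.3, 182.4, -30.8, 0, 0]]
[[0.06, -0.0, 0.0, 0.0, -0.0, 0, 0], [0.06, 30.0, 0.0, 0.0, -0.0, 0, 0], [0.06, 60.0, 0.0, 0.0, -0.0, 0, 0], [0.06, 60.0, 0.0, 0.0, -0.0, 0, 0], [0.06, 60.0, 0.0, 0.0, -0.0, 0, 0]]
[[0.06, -0.0, 0.0, 0.0, -0.0, 0, 0], [0.06, -0.0, 0.0, 0.0, -0.0, 0, 0], [0.06, -0.0, 0.0, 0.0, -0.0, 0, 0], [0.06, -0.0, 0.0, 0.0, -0.0, 0, 0], [0.06, -0.0, 0.0, 0.0, -0.0, 0, 0]]
```

>>> carry_out(
  deltas=[
    [0.06,0,14.5,37.5,-9,0,0],
    [0.06,0,29.5,75.5,-18,0,0],
    [0.06,0,44,113,-27,0,0],
    [0.06,0,58.5,150.5,-36,0,0],
    [0.06,8,68,191,-42,0,0],
  ],
  newtons=70,
)

```text
time_s: 29.82
eef_pos: [622.8, -3.6, 207.4]
ee_rot: [0.527, 0.472, 0.526, -0.472]
force: [-0.4, 0.3, -0.1]
grip_width: 0.467
```

>>> carry_out(
  deltas=[
    [0.06,9,-20,36.5,-6,0,0],
    [0.06,18,-40,73,-12,0,0],
    [0.06,27.5,-60,109.5,-18,0,0],
    [0.06,36.5,-80.5,146,-25,0,0],
    [0.06,46,-100.5,182.5,-31,0,0],
  ],
)

```text
time_s: 30.45
eef_pos: [541.6, -195.5, 160.9]
ee_rot: [0.634, 0.314, 0.633, -0.314]
force: [0.4, -0.4, 0.1]
grip_width: 0.475
```

>>> carry_out(
  deltas=[
    [0.06,0,0,0,0,0,0],
    [0.06,30,0,0,0,0,0],
    [0.06,60,0,0,0,0,0],
    [0.06,60,0,0,0,0,0],
    [0.06,60,0,0,0,0,0],
  ],
)

```text
time_s: 31.08
eef_pos: [543.4, -193.9, 102.3]
ee_rot: [0.634, 0.315, 0.632, -0.315]
force: [-0.2, 0.2, 0.4]
grip_width: 0.473
```

```bash
python3 - <<'E'
from p import *
plan([(543.8,-190.5,54,37,.06,3)],lin=50)
s=cv2.cvtColor(viewer.capture('side'),cv2.COLOR_RGB2BGR);t=cv2.cvtColor(viewer.capture('top'),cv2.COLOR_RGB2BGR)
cv2.imwrite('pics/s5.png',s);cv2.imwrite('pics/t5.png',t)
a=np.zeros((480,800,3),np.uint8)
def up(im,x0,y0,x1,y1,f): return cv2.resize(im[y0:y1,x0:x1],None,fx=f,fy=f,interpolation=cv2.INTER_CUBIC)
a[:480,:400]=up(s,340,130,420,226,5);a[:320,400:720]=up(t,370,190,450,270,4)
cv2.imwrite('pics/c7.png',a)
E
```

```text
t 31.07 pos [ 543.4 -193.9  102.3] yaw 37.1 tilt 0.12 F [-0.2  0.2  0.4] w 0.473 j6 -1.19 Mz 0.05
[[0.06, 48.3, 2.4, -2.5, 0.1, 0, 0], [0.06, 48.3, 2.4, -2.5, 0.1, 0, 0], [0.06, 48.3, 2.4, -2.5, 0.1, 0, 0], [0.06, 48.3, 2.4, -2.5, 0.1, 0, 0], [0.06, 48.3, 2.4, -2.5, 0.1, 0, 0]]
```

View pics/c7.png

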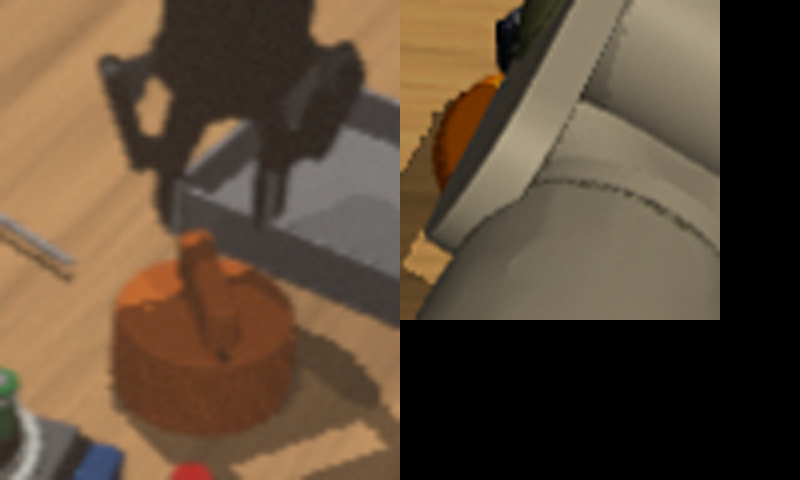

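>>> carry_out(
  deltas=[
    [0.06,20,2,-2,0,0,0],
    [0.06,40,2,-2,0,0,0],
    [0.06,45,2,-2,0,0,0],
    [0.06,45,2,-2,0,0,0],
    [0.06,45,2,-2,0,0,0],
  ],
)

```text
time_s: 31.8
eef_pos: [543.5, -191.4, 56.8]
ee_rot: [0.634, 0.315, 0.632, -0.315]
force: [-0.2, -0.5, -0.3]
grip_width: 0.465
```

>>> carry_out(
  deltas=[
    [1,0,0,0,0,0,0],
    [1,0,0,0,0,0,0],
    [1,0,0,0,0,0,0],
    [1,0,0,0,0,0,0],
    [1,0,0,0,0,0,0],
  ],
)

```text
time_s: 32.42
eef_pos: [543.4, -191.3, 56.6]
ee_rot: [0.634, 0.315, 0.633, -0.315]
force: [-0.4, 0.4, 5.7]
grip_width: 0.194
```

```bash
python3 - <<'E'
from p import *
from T import *
p=state()
plan([(*p[:2],p[2]+110,p[3],1),(560,-100,p[2]+110,20,1),(*C,p[2]+110,p[3]-28,1,2)],lin=40)
E
```

```text
t 32.42 pos [ 543.4 -191.3   56.6] yaw 37.1 tilt 0.08 F [-0.4  0.4  5.7] w 0.194 j6 -1.19 Mz -0.05
t 32.42 pos [ 543.4 -191.3   56.6] yaw 37.1 tilt 0.08 F [-0.4  0.4  5.7] w 0.194 j6 -1.19 Mz -0.05
[[1, -36.7, 0.0, 0.0, -0.0, 0, 0], [1, -73.3, 0.0, 0.0, -0.0, 0, 0], [1, -110.0, 0.0, 0.0, -0.0, 0, 0], [1, -110.0, 22.8, -21.0, 5.7, 0, 0], [1, -110.0, 45.5, -41.9, 11.4, 0, 0]]
[[1, -0.0, 18.2, -25.0, 5.7, 0, 0], [1, -0.0, 42.0, -56.3, 9.3, 0, 0], [1, -0.0, 65.9, -87.5, 13.0, 0, 0], [1, -0.0, 89.7, -118.8, 16.6, 0, 0], [1, -0.0, 89.7, -118.8, 16.6, 0, 0]]
[[1, -0.0, 0.0, 0.0, -0.0, 0, 0], [1, -0.0, 0.0, 0.0, -0.0, 0, 0], [1, -0.0, 0.0, 0.0, -0.0, 0, 0], [1, -0.0, 0.0, 0.0, -0.0, 0, 0], [1, -0.0, 0.0, 0.0, -0.0, 0, 0]]
```

>>> carry_out(
  deltas=[
    [1,-20,0,0,0,0,0],
    [1,-60,0,0,0,0,0],
    [1,-100,0,0,0,0,0],
    [1,-135,0,0,0,0,0],
    [1,-135,0,0,0,0,0],
  ],
)

```text
time_s: 33.05
eef_pos: [543.8, -191.5, 193.0]
ee_rot: [0.635, 0.315, 0.631, -0.315]
force: [0.4, 0.2, -1.4]
grip_width: 0.194
```

>>> carry_out(
  deltas=[
    [1,0,31.5,-28,5.6,0,0],
    [1,0,63,-56.5,11.2,0,0],
    [1,0,94,-84.5,17,0,0],
    [1,0,125.5,-112.5,22.5,0,0],
    [1,0,157,-140.5,28,0,0],
  ],
)

```text
time_s: 33.67
eef_pos: [583.1, 17.1, 189.0]
ee_rot: [0.536, 0.459, 0.538, -0.46]
force: [0.4, -0.1, -1.7]
grip_width: 0.197
```

>>> carry_out(
  deltas=[
    [1,0,0,0,0,0,0],
    [1,0,0,0,0,0,0],
    [1,0,0,0,0,0,0],
    [1,0,0,0,0,0,0],
    [1,0,0,0,0,0,0],
  ],
)

```text
time_s: 34.3
eef_pos: [583.5, 15.2, 190.8]
ee_rot: [0.538, 0.459, 0.538, -0.459]
force: [1.2, 0.1, -0.6]
grip_width: 0.195
```

```bash
python3 - <<'E'
from p import *
from T import *
plan([(*C,160,9,1,2)],lin=25)
s=cv2.cvtColor(viewer.capture('side'),cv2.COLOR_RGB2BGR)
cv2.imwrite('pics/s6.png',s)
cv2.imwrite('pics/c8.png',cv2.resize(s[120:250,280:390],None,fx=4.5,fy=4.5,interpolation=cv2.INTER_CUBIC))
E
```

```text
t 34.30 pos [583.5  15.2 190.8] yaw 9.1 tilt 0.00 F [ 1.2  0.1 -0.6] w 0.195 j6 -0.33 Mz -0.01
[[1, 15.4, 0.2, -0.1, 0.0, 0, 0], [1, 30.8, 0.3, -0.3, 0.1, 0, 0], [1, 30.8, 0.3, -0.3, 0.1, 0, 0], [1, 30.8, 0.3, -0.3, 0.1, 0, 0], [1, 30.8, 0.3, -0.3, 0.1, 0, 0]]
```

View pics/c8.png

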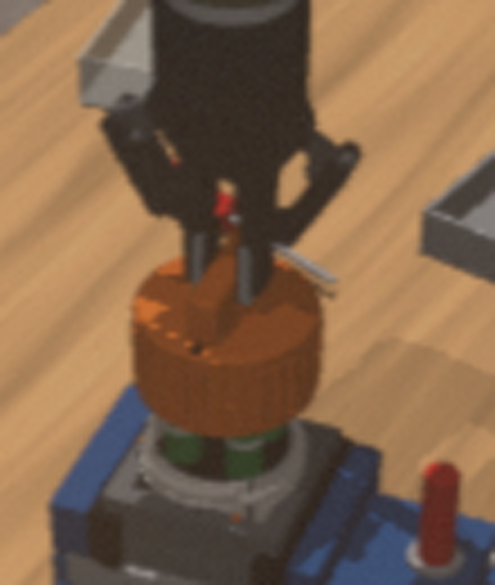

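>>> carry_out(
  deltas=[
    [1,10,0,0,0,0,0],
    [1,20,0,0,0,0,0],
    [1,30,0,0,0,0,0],
    [1,38,0,0,0,0,0],
    [1,38,0,0,0,0,0],
  ],
)

```text
time_s: 34.98
eef_pos: [583.3, 15.7, 152.1]
ee_rot: [0.538, 0.459, 0.538, -0.459]
force: [0.1, -0.4, -1.4]
grip_width: 0.191
```

```bash
python3 - <<'E'
from p import *
print(proj('side',[[583.5,15.2,184.2],[583.5,15.2,94]]))
state()
E
```

```text
[[330.42301137 186.17492323]
 [330.07333905 215.91788549]]
t 34.98 pos [583.3  15.7 152.1] yaw 9.1 tilt 0.07 F [ 0.1 -0.4 -1.4] w 0.191 j6 -0.33 Mz 0.01
```

>>> carry_out(
  deltas=[
    [1,1.5,0,0,0,0,0],
    [1,3,0,0,0,0,0],
    [1,4.5,0,0,0,0,0],
    [1,6,0,0,0,0,0],
    [1,6,0,0,0,0,0],
  ],
)

```text
time_s: 35.6
eef_pos: [583.5, 15.7, 146.7]
ee_rot: [0.538, 0.459, 0.538, -0.459]
force: [-0.4, -0.2, -1.5]
grip_width: 0.193
```

>>> carry_out(
  deltas=[
    [1,0.5,0,0,0,0,0],
    [1,1,0,0,0,0,0],
    [1,1,0,0,0,0,0],
    [1,1,0,0,0,0,0],
    [1,1,0,0,0,0,0],
  ],
)

```text
time_s: 36.22
eef_pos: [583.6, 15.6, 145.8]
ee_rot: [0.538, 0.459, 0.538, -0.459]
force: [0.3, -0.0, -0.9]
grip_width: 0.197
```

>>> carry_out(
  deltas=[
    [1,0.5,0,0,0,0,0],
    [1,1,0,0,0,0,0],
    [1,1,0,0,0,0,0],
    [1,1,0,0,0,0,0],
    [1,1,0,0,0,0,0],
  ],
)

```text
time_s: 36.85
eef_pos: [583.6, 15.6, 144.8]
ee_rot: [0.538, 0.459, 0.538, -0.459]
force: [-0.7, 0.1, -2.5]
grip_width: 0.192
```

```bash
python3 - <<'E'
from p import *
state()
E
```

```text
t 36.85 pos [583.6  15.6 144.8] yaw 9.1 tilt 0.00 F [-0.7  0.1 -2.5] w 0.192 j6 -0.33 Mz -0.05
```

>>> carry_out(
  deltas=[
    [1,0.5,0,0,0,0,0],
    [1,1,0,0,0,0,0],
    [1,1,0,0,0,0,0],
    [1,1,0,0,0,0,0],
    [1,1,0,0,0,0,0],
  ],
)

```text
time_s: 37.48
eef_pos: [583.7, 15.6, 144.2]
ee_rot: [0.538, 0.459, 0.538, -0.459]
force: [-1.8, -1.0, 5.3]
grip_width: 0.19
```

>>> carry_out(
  deltas=[
    [1,0.5,0,0,0,0,0],
    [1,1,0,0,0,0,0],
    [1,1,0,0,0,0,0],
    [1,1,0,0,0,0,0],
    [1,1,0,0,0,0,0],
  ],
)

```text
time_s: 38.1
eef_pos: [583.8, 15.5, 144.0]
ee_rot: [0.539, 0.459, 0.538, -0.459]
force: [-3.0, -0.2, 12.0]
grip_width: 0.198
```

```bash
python3 - <<'E'
from p import *
state()
E
```

```text
t 38.10 pos [583.8  15.5 144. ] yaw 9.1 tilt 0.08 F [-3.  -0.2 12. ] w 0.198 j6 -0.33 Mz 0.04
```

>>> carry_out(
  deltas=[
    [1,-0.7,0,0,-5,0,0],
    [1,-1,0,0,-10,0,0],
    [1,-1.3,0,0,-15,0,0],
    [1,-1.6,0,0,-20,0,0],
    [1,-1.9,0,0,-24,0,0],
  ],
)

```text
time_s: 38.72
eef_pos: [584.2, 15.8, 145.5]
ee_rot: [0.623, 0.337, 0.621, -0.336]
force: [0.1, 0.6, 6.8]
grip_width: 0.195
```

>>> carry_out(
  deltas=[
    [1,0,0,0,0,0,0],
    [1,0,0,0,0,0,0],
    [1,0,0,0,0,0,0],
    [1,0,0,0,0,0,0],
    [1,0,0,0,0,0,0],
  ],
)

```text
time_s: 39.35
eef_pos: [584.2, 15.7, 145.5]
ee_rot: [0.622, 0.337, 0.621, -0.337]
force: [0.2, 1.0, 5.9]
grip_width: 0.19
```

```bash
python3 - <<'E'
from p import *
state()
E
```

```text
t 39.35 pos [584.2  15.7 145.5] yaw 33.1 tilt 0.13 F [0.2 1.  5.9] w 0.190 j6 -0.75 Mz 0.13
```

>>> carry_out(
  deltas=[
    [1,0,0,0,-1,0,0],
    [1,0,0,0,-2,0,0],
    [1,0,0,0,-3,0,0],
    [1,0,0,0,-4,0,0],
    [1,0,0,0,-4,0,0],
  ],
)

```text
time_s: 39.98
eef_pos: [584.4, 15.7, 145.8]
ee_rot: [0.634, 0.315, 0.632, -0.315]
force: [0.2, 1.1, 8.3]
grip_width: 0.193
```

>>> carry_out(
  deltas=[
    [1,0,0,0,-1,0,0],
    [1,0,0,0,-2,0,0],
    [1,0,0,0,-3,0,0],
    [1,0,0,0,-3,0,0],
    [1,0,0,0,-3,0,0],
  ],
)

```text
time_s: 40.6
eef_pos: [584.2, 15.1, 145.3]
ee_rot: [0.642, 0.298, 0.64, -0.298]
force: [0.5, -4.1, 5.5]
grip_width: 0.194
```

```bash
python3 - <<'E'
from p import *
state()
E
```

```text
t 40.60 pos [584.2  15.1 145.3] yaw 40.1 tilt 0.14 F [ 0.5 -4.1  5.5] w 0.194 j6 -0.87 Mz -0.21
```

>>> carry_out(
  deltas=[
    [1,0,0,0,-1,0,0],
    [1,0,0,0,-2,0,0],
    [1,0,0,0,-2,0,0],
    [1,0,0,0,-2,0,0],
    [1,0,0,0,-2,0,0],
  ],
)

```text
time_s: 41.22
eef_pos: [583.4, 15.7, 144.5]
ee_rot: [0.646, 0.287, 0.646, -0.287]
force: [-0.1, 0.9, -1.8]
grip_width: 0.198
```

```bash
python3 - <<'E'
from p import *
state()
E
```

```text
t 41.23 pos [583.4  15.7 144.5] yaw 42.1 tilt 0.04 F [-0.1  0.9 -1.8] w 0.198 j6 -0.91 Mz -0.04
```

>>> carry_out(
  deltas=[
    [1,1,0,0,0,0,0],
    [1,2,0,0,0,0,0],
    [1,3,0,0,0,0,0],
    [1,3,0,0,0,0,0],
    [1,3,0,0,0,0,0],
  ],
)

```text
time_s: 41.85
eef_pos: [583.5, 15.6, 141.7]
ee_rot: [0.646, 0.287, 0.646, -0.287]
force: [0.2, 0.7, -1.5]
grip_width: 0.194
```

```bash
python3 - <<'E'
from p import *
state()
E
```

```text
t 41.85 pos [583.5  15.6 141.7] yaw 42.1 tilt 0.01 F [ 0.2  0.7 -1.5] w 0.194 j6 -0.91 Mz -0.02
```

>>> carry_out(
  deltas=[
    [1,1,0,0,0,0,0],
    [1,2,0,0,0,0,0],
    [1,2.5,0,0,0,0,0],
    [1,2.5,0,0,0,0,0],
    [1,2.5,0,0,0,0,0],
  ],
)

```text
time_s: 42.48
eef_pos: [583.6, 15.6, 139.2]
ee_rot: [0.646, 0.287, 0.646, -0.287]
force: [1.2, 0.2, -1.9]
grip_width: 0.191
```

>>> carry_out(
  deltas=[
    [1,0.5,0,0,0,0,0],
    [1,1,0,0,0,0,0],
    [1,1,0,0,0,0,0],
    [1,1,0,0,0,0,0],
    [1,1,0,0,0,0,0],
  ],
)

```text
time_s: 43.1
eef_pos: [583.7, 15.6, 138.7]
ee_rot: [0.646, 0.287, 0.646, -0.287]
force: [-0.7, -0.4, 5.6]
grip_width: 0.192
```

```bash
python3 - <<'E'
from p import *
state()
E
```

```text
t 43.10 pos [583.7  15.6 138.7] yaw 42.1 tilt 0.04 F [-0.7 -0.4  5.6] w 0.192 j6 -0.91 Mz 0.05
```

>>> carry_out(
  deltas=[
    [1,0,0,0,5,0,0],
    [1,0.3,0,0,10,0,0],
    [1,0.6,0,0,15,0,0],
    [1,0.9,0,0,20,0,0],
    [1,1.2,0,0,25,0,0],
  ],
)

```text
time_s: 43.72
eef_pos: [583.7, 15.6, 137.2]
ee_rot: [0.568, 0.421, 0.568, -0.421]
force: [-0.5, 0.2, 3.6]
grip_width: 0.193
```

```bash
python3 - <<'E'
from p import *
state()
E
```

```text
t 43.73 pos [583.7  15.6 137.2] yaw 16.9 tilt 0.04 F [-0.5  0.2  3.6] w 0.193 j6 -0.47 Mz 0.12
```

Following the thread well.

>>> carry_out(
  deltas=[
    [1,0.3,0,0,5,0,0],
    [1,0.6,0,0,10,0,0],
    [1,1,0,0,15,0,0],
    [1,1.3,0,0,20,0,0],
    [1,1.6,0,0,25,0,0],
  ],
)

```text
time_s: 44.35
eef_pos: [583.8, 15.6, 135.7]
ee_rot: [0.464, 0.534, 0.463, -0.534]
force: [0.0, 0.5, 5.0]
grip_width: 0.195
```

>>> carry_out(
  deltas=[
    [1,0.3,0,0,5,0,0],
    [1,0.6,0,0,10,0,0],
    [1,1,0,0,15,0,0],
    [1,1.3,0,0,20,0,0],
    [1,1.6,0,0,25,0,0],
  ],
)

```text
time_s: 44.98
eef_pos: [583.7, 15.5, 134.1]
ee_rot: [0.337, 0.622, 0.337, -0.621]
force: [-0.8, 0.8, 3.8]
grip_width: 0.19
```

```bash
python3 - <<'E'
from p import *
state()
E
```

```text
t 44.98 pos [583.7  15.5 134.1] yaw -33.1 tilt 0.04 F [-0.8  0.8  3.8] w 0.190 j6 0.40 Mz 0.15
```

>>> carry_out(
  deltas=[
    [1,0.3,0,0,4,0,0],
    [1,0.5,0,0,8,0,0],
    [1,0.8,0,0,12,0,0],
    [1,1,0,0,16,0,0],
    [1,1.2,0,0,20,0,0],
  ],
)

```text
time_s: 45.6
eef_pos: [583.7, 15.5, 132.8]
ee_rot: [0.224, 0.671, 0.224, -0.671]
force: [-0.3, -0.7, 3.6]
grip_width: 0.192
```

```bash
python3 - <<'E'
from p import *
state()
E
```

```text
t 45.60 pos [583.7  15.5 132.8] yaw -53.0 tilt 0.03 F [-0.3 -0.7  3.6] w 0.192 j6 0.75 Mz 0.14
```

>>> carry_out(
  deltas=[
    [1,0.2,0,0,3,0,0],
    [1,0.4,0,0,6,0,0],
    [1,0.5,0,0,8,0,0],
    [1,0.7,0,0,10,0,0],
    [1,0.7,0,0,10,0,0],
  ],
)

```text
time_s: 46.22
eef_pos: [584.0, 15.5, 132.6]
ee_rot: [0.166, 0.688, 0.165, -0.687]
force: [-0.8, -0.1, 6.3]
grip_width: 0.195
```

```bash
python3 - <<'E'
from p import *
state()
E
```

```text
t 46.23 pos [584.   15.5 132.6] yaw -62.9 tilt 0.09 F [-0.8 -0.1  6.3] w 0.195 j6 0.92 Mz -0.02
```

>>> carry_out(
  deltas=[
    [1,0,0,0,3,0,0],
    [1,0,0,0,6,0,0],
    [1,0,0,0,8,0,0],
    [1,0,0,0,10,0,0],
    [1,0,0,0,10,0,0],
  ],
)

```text
time_s: 46.85
eef_pos: [584.0, 15.5, 132.6]
ee_rot: [0.105, 0.7, 0.105, -0.699]
force: [-0.6, 0.5, 6.7]
grip_width: 0.192
```

```bash
python3 - <<'E'
from p import *
state()
E
```

```text
t 46.85 pos [584.   15.5 132.6] yaw -72.9 tilt 0.10 F [-0.6  0.5  6.7] w 0.192 j6 1.10 Mz 0.07
```

>>> carry_out(
  deltas=[
    [1,0,0,0,2,0,0],
    [1,0,0,0,4,0,0],
    [1,0,0,0,6,0,0],
    [1,0,0,0,8,0,0],
    [1,0,0,0,8,0,0],
  ],
)

```text
time_s: 47.48
eef_pos: [584.0, 15.5, 132.6]
ee_rot: [0.056, 0.705, 0.056, -0.704]
force: [-0.4, 0.6, 6.3]
grip_width: 0.194
```

```bash
python3 - <<'E'
from p import *
state()
E
```

```text
t 47.48 pos [584.   15.5 132.6] yaw -80.9 tilt 0.09 F [-0.4  0.6  6.3] w 0.194 j6 1.24 Mz 0.02
```

>>> carry_out(
  deltas=[
    [1,0,0,0,1,0,0],
    [1,0,0,0,2,0,0],
    [1,0,0,0,3,0,0],
    [1,0,0,0,4,0,0],
    [1,0,0,0,4,0,0],
  ],
)

```text
time_s: 48.1
eef_pos: [584.0, 15.6, 132.6]
ee_rot: [0.032, 0.707, 0.031, -0.706]
force: [-0.8, 0.5, 6.2]
grip_width: 0.198
```

```bash
python3 - <<'E'
from p import *
state()
E
```

```text
t 48.10 pos [584.   15.6 132.6] yaw -84.9 tilt 0.09 F [-0.8  0.5  6.2] w 0.198 j6 1.31 Mz 0.15
```

>>> carry_out(
  deltas=[
    [1,0,0,0,1,0,0],
    [1,0,0,0,2,0,0],
    [1,0,0,0,4,0,0],
    [1,0,0,0,4,0,0],
    [1,0,0,0,4,0,0],
  ],
)

```text
time_s: 48.72
eef_pos: [584.0, 15.5, 132.5]
ee_rot: [0.007, 0.708, 0.007, -0.707]
force: [-0.8, -0.2, 6.4]
grip_width: 0.191
```

>>> carry_out(
  deltas=[
    [0.06,-0.5,0,0,0,0,0],
    [0.06,-0.5,0,0,0,0,0],
    [0.06,-0.5,0,0,0,0,0],
    [0.06,-0.5,0,0,0,0,0],
    [0.06,-0.5,0,0,0,0,0],
  ],
)

```text
time_s: 49.35
eef_pos: [583.6, 15.6, 132.4]
ee_rot: [-0.007, -0.707, -0.007, 0.707]
force: [-1.7, -0.2, -0.3]
grip_width: 0.472
```

>>> carry_out(
  deltas=[
    [0.06,-20,0,0,0,0,0],
    [0.06,-40,0,0,0,0,0],
    [0.06,-60,0,0,0,0,0],
    [0.06,-60,0,0,0,0,0],
    [0.06,-60,0,0,0,0,0],
  ],
)

```text
time_s: 49.98
eef_pos: [583.2, 15.7, 191.4]
ee_rot: [-0.007, -0.707, -0.007, 0.708]
force: [-0.4, -0.5, 0.2]
grip_width: 0.475
```

```bash
python3 - <<'E'
from p import *
P=(463.8,-3.3)
plan([(*P,190,-81,.06,1),(*P,135,-81,.06,3)],lin=45)
E
```

```text
t 49.98 pos [583.2  15.7 191.4] yaw -88.9 tilt 0.08 F [-0.4 -0.5  0.2] w 0.475 j6 1.38 Mz -0.02
[[0.06, 0.5, 5.6, 39.9, -2.6, 0, 0], [0.06, 0.9, 11.1, 79.8, -5.3, 0, 0], [0.06, 1.4, 16.7, 119.8, -7.9, 0, 0], [0.06, 1.4, 16.7, 119.8, -7.9, 0, 0], [0.06, 28.9, 16.7, 119.8, -7.9, 0, 0]]
[[0.06, 27.5, 0.0, -0.0, -0.0, 0, 0], [0.06, 27.5, 0.0, -0.0, -0.0, 0, 0], [0.06, 27.5, 0.0, -0.0, -0.0, 0, 0], [0.06, 27.5, 0.0, -0.0, -0.0, 0, 0], [0.06, 27.5, 0.0, -0.0, -0.0, 0, 0]]
```

>>> carry_out(
  deltas=[
    [0.06,0,5.5,40,-3,0,0],
    [0.06,0,11,80,-5,0,0],
    [0.06,0,16.5,120,-8,0,0],
    [0.06,0,16.5,120,-8,0,0],
    [0.06,29,16.5,120,-8,0,0],
  ],
)

```text
time_s: 50.6
eef_pos: [465.2, -3.4, 164.0]
ee_rot: [0.056, 0.706, 0.055, -0.704]
force: [0.9, -0.2, -0.5]
grip_width: 0.471
```

>>> carry_out(
  deltas=[
    [0.06,27,0,0,0,0,0],
    [0.06,27,0,0,0,0,0],
    [0.06,27,0,0,0,0,0],
    [0.06,27,0,0,0,0,0],
    [0.06,27,0,0,0,0,0],
  ],
)

```text
time_s: 51.22
eef_pos: [464.2, -3.2, 137.0]
ee_rot: [0.056, 0.705, 0.056, -0.704]
force: [0.4, 0.7, 0.2]
grip_width: 0.468
```

```bash
python3 - <<'E'
from p import *
P=(463.8,-3.3)
plan([(*P,80,-81,.06,3)],lin=60)
s=cv2.cvtColor(viewer.capture('side'),cv2.COLOR_RGB2BGR)
cv2.imwrite('pics/s7.png',s)
cv2.imwrite('pics/c9.png',cv2.resize(s[120:290,270:470],None,fx=3.5,fy=3.5,interpolation=cv2.INTER_CUBIC))
E
```

```text
t 51.23 pos [464.2  -3.2 137. ] yaw -80.9 tilt 0.07 F [0.4 0.7 0.2] w 0.468 j6 1.15 Mz 0.04
[[0.06, 57.0, 0.0, 0.4, 0.1, 0, 0], [0.06, 57.0, 0.0, 0.4, 0.1, 0, 0], [0.06, 57.0, 0.0, 0.4, 0.1, 0, 0], [0.06, 57.0, 0.0, 0.4, 0.1, 0, 0], [0.06, 57.0, 0.0, 0.4, 0.1, 0, 0]]
```

View pics/c9.png

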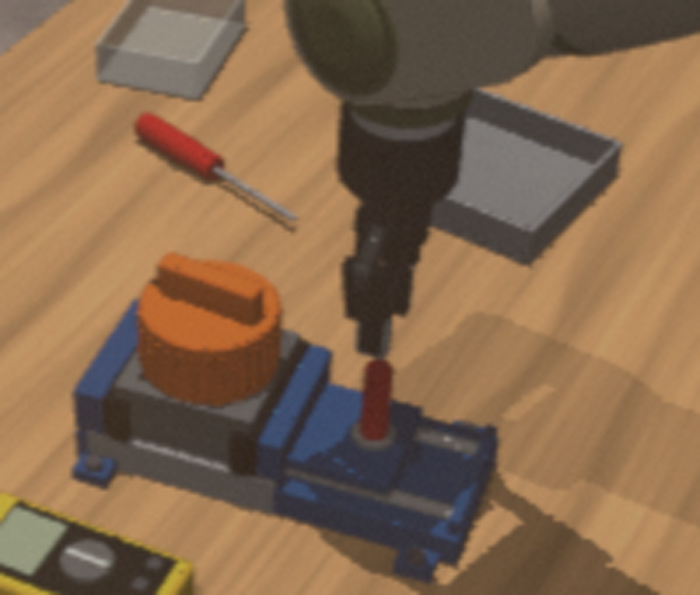

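>>> carry_out(
  deltas=[
    [0.06,20,0,0,0,0,0],
    [0.06,40,0,0,0,0,0],
    [0.06,57,0,0,0,0,0],
    [0.06,57,0,0,0,0,0],
    [0.06,57,0,0,0,0,0],
  ],
)

```text
time_s: 51.9
eef_pos: [464.3, -3.2, 80.1]
ee_rot: [0.056, 0.705, 0.056, -0.704]
force: [-0.9, 0.2, 0.6]
grip_width: 0.47
```

>>> carry_out(
  deltas=[
    [1,0,0,0,0,0,0],
    [1,0,0,0,0,0,0],
    [1,0,0,0,0,0,0],
    [1,0,0,0,0,0,0],
    [1,0,0,0,0,0,0],
  ],
)

```text
time_s: 52.52
eef_pos: [464.2, -2.5, 80.4]
ee_rot: [0.056, 0.705, 0.056, -0.704]
force: [-1.5, 5.0, 6.9]
grip_width: 0.212
```

>>> carry_out(
  deltas=[
    [1,0,0,4,0,0,0],
    [1,0,0,8,0,0,0],
    [1,0,0,12,0,0,0],
    [1,0,0,16,0,0,0],
    [1,0,0,20,0,0,0],
  ],
)

```text
time_s: 53.15
eef_pos: [445.7, -5.5, 80.4]
ee_rot: [0.055, 0.707, 0.056, -0.703]
force: [7.4, 8.8, 0.3]
grip_width: 0.208
```

```bash
python3 - <<'E'
from p import *
state()
E
```

```text
t 53.15 pos [445.7  -5.5  80.4] yaw -81.0 tilt 0.29 F [7.4 8.8 0.3] w 0.208 j6 1.13 Mz 0.05
```

Jaw moved about 19 mm; pull another 16 mm, then release and view.

>>> carry_out(
  deltas=[
    [1,0,0.5,4,0,0,0],
    [1,0,0.5,8,0,0,0],
    [1,0,0.5,12,0,0,0],
    [1,0,0.5,15,0,0,0],
    [1,0,0.5,15,0,0,0],
  ],
)

```text
time_s: 53.78
eef_pos: [430.4, -7.9, 80.4]
ee_rot: [0.055, 0.706, 0.056, -0.704]
force: [4.0, 12.1, 5.0]
grip_width: 0.213
```

>>> carry_out(
  deltas=[
    [0.06,0,0,0,0,0,0],
    [0.06,0,0,0,0,0,0],
    [0.06,0,0,0,0,0,0],
    [0.06,0,0,0,0,0,0],
    [0.06,0,0,0,0,0,0],
  ],
)

```text
time_s: 54.4
eef_pos: [429.4, -9.2, 79.4]
ee_rot: [-0.056, -0.705, -0.056, 0.705]
force: [-0.8, 0.6, 0.6]
grip_width: 0.472
```

>>> carry_out(
  deltas=[
    [0.06,-30,0,0,0,0,0],
    [0.06,-70,0,0,0,0,0],
    [0.06,-110,0,0,0,0,0],
    [0.06,-110,0,0,0,0,0],
    [0.06,-110,0,0,0,0,0],
  ],
)

```text
time_s: 55.02
eef_pos: [429.0, -9.1, 188.6]
ee_rot: [-0.056, -0.705, -0.056, 0.705]
force: [-0.2, 0.4, 0.0]
grip_width: 0.473
```

```bash
python3 - <<'E'
from p import *
from T import *
plan([(*C,190,-89,.06,3)],lin=45)
s=cv2.cvtColor(viewer.capture('side'),cv2.COLOR_RGB2BGR);t=cv2.cvtColor(viewer.capture('top'),cv2.COLOR_RGB2BGR)
cv2.imwrite('pics/s8.png',s);cv2.imwrite('pics/t8.png',t)
a=np.zeros((560,800,3),np.uint8)
def up(im,x0,y0,x1,y1,f): return cv2.resize(im[y0:y1,x0:x1],None,fx=f,fy=f,interpolation=cv2.INTER_CUBIC)
a[:510,:400]=up(s,290,130,370,232,5);a[:400,400:800]=up(t,430,190,530,290,4)
cv2.imwrite('pics/c10.png',a)
E
```

```text
t 55.02 pos [429.   -9.1 188.6] yaw -80.9 tilt 0.07 F [-0.2  0.4  0. ] w 0.473 j6 1.12 Mz 0.03
[[0.06, -0.3, 0.0, -39.2, 2.0, 0, 0], [0.06, -0.7, 0.1, -78.4, 4.0, 0, 0], [0.06, -1.0, 0.1, -117.5, 6.1, 0, 0], [0.06, -1.4, 0.2, -156.7, 8.1, 0, 0], [0.06, -1.4, 0.2, -156.7, 8.1, 0, 0]]
[[0.06, -0.0, 0.0, -0.0, -0.0, 0, 0], [0.06, -0.0, 0.0, -0.0, -0.0, 0, 0], [0.06, -0.0, 0.0, -0.0, -0.0, 0, 0], [0.06, -0.0, 0.0, -0.0, -0.0, 0, 0], [0.06, -0.0, 0.0, -0.0, -0.0, 0, 0]]
```

View pics/c10.png

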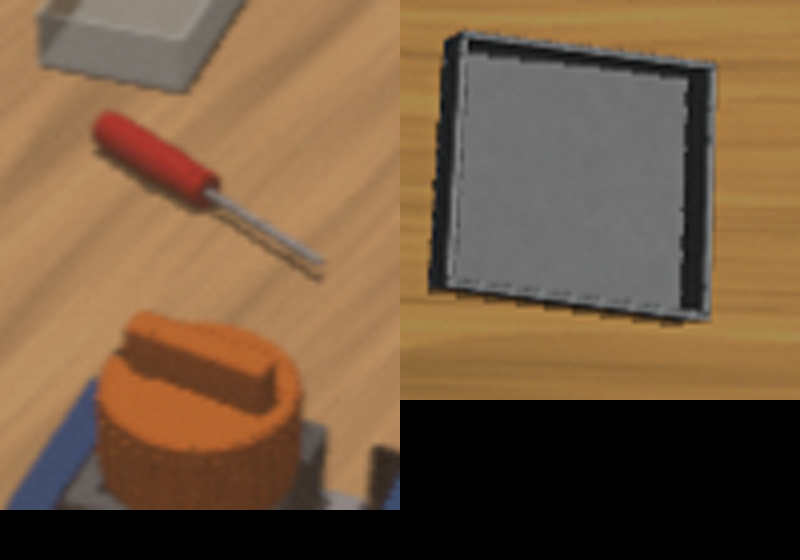

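>>> carry_out(
  deltas=[
    [0.06,0,0,-39,2,0,0],
    [0.06,0,0,-78.5,4,0,0],
    [0.06,-1,0,-117.5,6,0,0],
    [0.06,-1,0,-156.5,8,0,0],
    [0.06,-1,0,-156.5,8,0,0],
  ],
  newtons=90,
)

```text
time_s: 55.75
eef_pos: [584.8, 15.9, 188.3]
ee_rot: [-0.007, -0.706, -0.007, 0.708]
force: [-1.1, 0.0, -0.1]
grip_width: 0.475
```

>>> carry_out(
  deltas=[
    [0.06,15,0,0,0,0,0],
    [0.06,30,0,0,0,0,0],
    [0.06,30,0,0,0,0,0],
    [0.06,30,0,0,0,0,0],
    [0.06,30,0,0,0,0,0],
  ],
)

```text
time_s: 56.38
eef_pos: [584.1, 15.5, 160.9]
ee_rot: [0.007, 0.707, 0.007, -0.707]
force: [-0.2, -0.1, 0.5]
grip_width: 0.471
```

```bash
python3 - <<'E'
from p import *
from T import *
plan([(*C,133,-89,.06,3)],lin=45)
g=lambda X,Y:((X-400+.5)/4-.5+430,(Y+.5)/4-.5+190)
cs=[onz('top',*g(*c),35) for c in((462,33),(716,64),(708,320),(447,287))];print(np.array(cs),np.mean(cs,0),[np.linalg.norm(cs[i]-cs[i-1]) for i in range(4)])
E
```

```text
t 56.38 pos [584.1  15.5 160.9] yaw -88.9 tilt 0.06 F [-0.2 -0.1  0.5] w 0.471 j6 1.38 Mz -0.00
[[0.06, 27.9, -0.0, 0.3, 0.1, 0, 0], [0.06, 27.9, -0.0, 0.3, 0.1, 0, 0], [0.06, 27.9, -0.0, 0.3, 0.1, 0, 0], [0.06, 27.9, -0.0, 0.3, 0.1, 0, 0], [0.06, 27.9, -0.0, 0.3, 0.1, 0, 0]]
[[ 622.18941009 -307.63613874   35.        ]
 [ 606.36746384 -465.47145337   35.        ]
 [ 449.23510254 -447.48901036   35.        ]
 [ 464.9187515  -291.13628404   35.        ]] [ 535.67768199 -377.93322163   35.        ] [np.float64(158.13382072861893), np.float64(158.6263550806484), np.float64(158.15798185727806), np.float64(157.13736626009302)]
```

>>> carry_out(
  deltas=[
    [0.06,14,0,0,0,0,0],
    [0.06,28,0,0,0,0,0],
    [0.06,28,0,0,0,0,0],
    [0.06,28,0,0,0,0,0],
    [0.06,28,0,0,0,0,0],
  ],
)

```text
time_s: 57.0
eef_pos: [584.2, 15.5, 132.8]
ee_rot: [0.007, 0.707, 0.007, -0.707]
force: [0.3, 0.9, 1.6]
grip_width: 0.47
```

>>> carry_out(
  deltas=[
    [1,0,0,0,0,0,0],
    [1,0,0,0,0,0,0],
    [1,0,0,0,0,0,0],
    [1,0,0,0,0,0,0],
    [1,0,0,0,0,0,0],
  ],
)

```text
time_s: 57.62
eef_pos: [584.2, 15.5, 133.0]
ee_rot: [0.007, 0.707, 0.007, -0.707]
force: [-0.3, 0.9, 5.1]
grip_width: 0.186
```

>>> carry_out(
  deltas=[
    [1,-3,0,0,0,0,0],
    [1,-6,0,0,0,0,0],
    [1,-10,0,0,0,0,0],
    [1,-15,0,0,0,0,0],
    [1,-20,0,0,0,0,0],
  ],
)

```text
time_s: 58.25
eef_pos: [583.9, 15.6, 152.7]
ee_rot: [-0.007, -0.707, -0.007, 0.707]
force: [-0.3, -0.6, -7.6]
grip_width: 0.19
```

```bash
python3 - <<'E'
from p import *
state()
E
```

```text
t 58.25 pos [583.9  15.6 152.7] yaw -88.9 tilt 0.00 F [-0.3 -0.6 -7.6] w 0.190 j6 1.38 Mz 0.04
```

>>> carry_out(
  deltas=[
    [1,-20,0,0,0,0,0],
    [1,-40,0,0,0,0,0],
    [1,-60,0,0,0,0,0],
    [1,-80,0,0,0,0,0],
    [1,-80,0,0,0,0,0],
  ],
)

```text
time_s: 58.88
eef_pos: [584.5, 15.5, 233.9]
ee_rot: [0.007, 0.708, 0.007, -0.706]
force: [-1.5, 0.2, -8.4]
grip_width: 0.188
```

```bash
python3 - <<'E'
from p import *
t=cv2.cvtColor(viewer.capture('top'),cv2.COLOR_RGB2BGR);o=cv2.imread('pics/t8.png')
cv2.imwrite('pics/t9.png',t)
d=cv2.absdiff(t,o).max(2)[185:285,430:530];print('tray diff px',(d>40).sum())
cx,cy=535.7,-377.9
plan([(cx,cy,233,-104,1,3),(cx,cy,130,-104,1,3)],lin=30)
E
```

```text
tray diff px 0
t 58.92 pos [584.   15.6 232.5] yaw -88.9 tilt 0.04 F [-0.5 -0.4 -8.5] w 0.189 j6 1.38 Mz 0.02
[[1, -0.0, 28.0, 4.0, 1.1, 0, 0], [1, -0.1, 56.1, 8.0, 2.2, 0, 0], [1, -0.1, 84.1, 11.9, 3.2, 0, 0], [1, -0.2, 112.1, 15.9, 4.3, 0, 0], [1, -0.2, 140.2, 19.9, 5.4, 0, 0]]
[[1, -0.0, 28.3, 1.3, 1.1, 0, 0], [1, -0.1, 56.6, 2.7, 2.2, 0, 0], [1, -0.1, 84.9, 4.0, 3.2, 0, 0], [1, -0.2, 113.1, 5.3, 4.3, 0, 0], [1, -0.2, 141.4, 6.7, 5.4, 0, 0]]
[[1, -0.0, 28.3, -1.3, 1.1, 0, 0], [1, -0.1, 56.6, -2.7, 2.2, 0, 0], [1, -0.1, 84.9, -4.0, 3.2, 0, 0], [1, -0.2, 113.1, -5.3, 4.3, 0, 0], [1, -0.2, 113.1, -5.3, 4.3, 0, 0]]
[[1, -0.0, -0.0, 0.0, -0.0, 0, 0], [1, -0.0, -0.0, 0.0, -0.0, 0, 0], [1, 25.8, -0.0, 0.0, -0.0, 0, 0], [1, 51.5, -0.0, 0.0, -0.0, 0, 0], [1, 77.2, -0.0, 0.0, -0.0, 0, 0]]
[[1, 25.8, -0.0, 0.0, -0.0, 0, 0], [1, 25.8, -0.0, 0.0, -0.0, 0, 0], [1, 25.8, -0.0, 0.0, -0.0, 0, 0], [1, 25.8, -0.0, 0.0, -0.0, 0, 0], [1, 25.8, -0.0, 0.0, -0.0, 0, 0]]
```

>>> carry_out(
  deltas=[
    [1,0,28,4,1,0,0],
    [1,0,56,8,2,0,0],
    [1,0,84,12,3,0,0],
    [1,0,112,16,4,0,0],
    [1,0,140,20,5.5,0,0],
  ],
)

```text
time_s: 59.55
eef_pos: [566.0, -125.5, 231.0]
ee_rot: [0.028, -0.706, 0.027, 0.707]
force: [0.7, 0.8, -8.0]
grip_width: 0.187
```

>>> carry_out(
  deltas=[
    [1,0,28.5,1.5,1,0,0],
    [1,0,56.5,2.5,2,0,0],
    [1,0,85,4,3,0,0],
    [1,0,113,5.5,4.5,0,0],
    [1,0,141.5,6.5,5.5,0,0],
  ],
)

```text
time_s: 60.18
eef_pos: [548.7, -266.0, 230.9]
ee_rot: [0.062, -0.704, 0.061, 0.705]
force: [1.2, 0.0, -7.8]
grip_width: 0.181
```

>>> carry_out(
  deltas=[
    [1,0,28.5,-1.5,1,0,0],
    [1,0,56.5,-2.5,2,0,0],
    [1,0,85,-4,3,0,0],
    [1,0,113,-5.5,4,0,0],
    [1,0,113,-5.5,4,0,0],
  ],
)

```text
time_s: 60.8
eef_pos: [534.2, -379.2, 230.3]
ee_rot: [0.087, -0.701, 0.086, 0.703]
force: [-0.4, 0.9, -8.4]
grip_width: 0.187
```

>>> carry_out(
  deltas=[
    [1,0,0,0,0,0,0],
    [1,15,0,0,0,0,0],
    [1,30,0,0,0,0,0],
    [1,45,0,0,0,0,0],
    [1,45,0,0,0,0,0],
  ],
)

```text
time_s: 61.42
eef_pos: [534.7, -377.0, 185.4]
ee_rot: [0.086, -0.701, 0.085, 0.703]
force: [-0.6, 0.9, -6.9]
grip_width: 0.186
```

```bash
python3 - <<'E'
from p import *
plan([(535.7,-377.9,112,-104,1,3)],lin=20)
s=cv2.cvtColor(viewer.capture('side'),cv2.COLOR_RGB2BGR)
cv2.imwrite('pics/s10.png',s)
cv2.imwrite('pics/c11.png',cv2.resize(s[80:230,340:490],None,fx=4,fy=4,interpolation=cv2.INTER_CUBIC))
E
```

```text
t 61.42 pos [ 534.7 -377.   185.4] yaw -103.9 tilt 0.20 F [-0.6  0.9 -6.9] w 0.186 j6 1.02 Mz -0.01
[[1, 18.4, 0.2, -0.3, 0.0, 0, 0], [1, 36.7, 0.3, -0.6, 0.0, 0, 0], [1, 55.1, 0.5, -0.9, 0.1, 0, 0], [1, 73.4, 0.6, -1.1, 0.1, 0, 0], [1, 73.4, 0.6, -1.1, 0.1, 0, 0]]
[[1, -0.0, -0.0, 0.0, -0.0, 0, 0], [1, -0.0, -0.0, 0.0, -0.0, 0, 0], [1, -0.0, -0.0, 0.0, -0.0, 0, 0], [1, -0.0, -0.0, 0.0, -0.0, 0, 0], [1, -0.0, -0.0, 0.0, -0.0, 0, 0]]
```

View pics/c11.png

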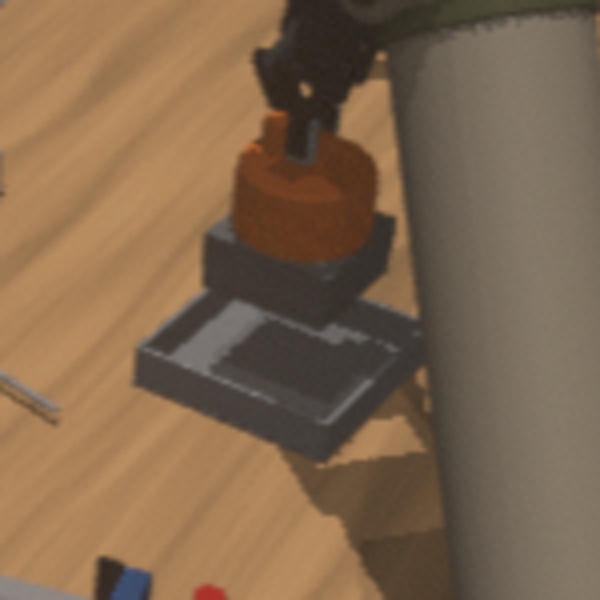

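Carried level above the tray. Lower it (foot to ~2 mm above the floor), then settle.

>>> carry_out(
  deltas=[
    [1,18,0.5,-0.5,0,0,0],
    [1,37,0.5,-0.5,0,0,0],
    [1,55,0.5,-0.5,0,0,0],
    [1,68,0.5,-0.5,0,0,0],
    [1,72,0.5,-0.5,0,0,0],
  ],
)

```text
time_s: 62.1
eef_pos: [535.4, -378.1, 114.4]
ee_rot: [0.086, -0.702, 0.085, 0.702]
force: [-0.4, 0.0, -6.3]
grip_width: 0.19
```

>>> carry_out(
  deltas=[
    [1,1,0,0,0,0,0],
    [1,2,0,0,0,0,0],
    [1,3,0,0,0,0,0],
    [1,4,0,0,0,0,0],
    [1,4.5,0,0,0,0,0],
  ],
)

```text
time_s: 62.72
eef_pos: [535.6, -378.2, 110.9]
ee_rot: [-0.086, 0.702, -0.086, -0.702]
force: [-0.2, -0.8, -6.6]
grip_width: 0.19
```

```bash
python3 - <<'E'
from p import *
state()
E
```

```text
t 62.73 pos [ 535.6 -378.2  110.9] yaw -103.9 tilt 0.00 F [-0.2 -0.8 -6.6] w 0.190 j6 1.02 Mz 0.00
```

>>> carry_out(
  deltas=[
    [1,1,0,0,0,0,0],
    [1,2,0,0,0,0,0],
    [1,2.5,0,0,0,0,0],
    [1,2.5,0,0,0,0,0],
    [1,2.5,0,0,0,0,0],
  ],
)

```text
time_s: 63.35
eef_pos: [535.6, -378.2, 108.4]
ee_rot: [-0.086, 0.702, -0.086, -0.702]
force: [0.3, -0.1, -7.0]
grip_width: 0.193
```

>>> carry_out(
  deltas=[
    [1,0.5,0,0,0,0,0],
    [1,1,0,0,0,0,0],
    [1,1,0,0,0,0,0],
    [1,1,0,0,0,0,0],
    [1,1,0,0,0,0,0],
  ],
)

```text
time_s: 63.98
eef_pos: [535.7, -378.4, 108.0]
ee_rot: [-0.085, 0.702, -0.086, -0.702]
force: [-2.0, 1.2, 2.7]
grip_width: 0.186
```

```bash
python3 - <<'E'
from p import *
state()
E
```

```text
t 63.98 pos [ 535.7 -378.4  108. ] yaw -103.9 tilt 0.05 F [-2.   1.2  2.7] w 0.186 j6 1.02 Mz -0.04
```

>>> carry_out(
  deltas=[
    [0.06,0,0,0,0,0,0],
    [0.06,0,0,0,0,0,0],
    [0.06,0,0,0,0,0,0],
    [0.06,0,0,0,0,0,0],
    [0.06,0,0,0,0,0,0],
  ],
)

```text
time_s: 64.6
eef_pos: [535.6, -378.2, 107.4]
ee_rot: [-0.086, 0.702, -0.086, -0.702]
force: [-0.7, -0.0, -0.2]
grip_width: 0.471
```

>>> carry_out(
  deltas=[
    [0.06,-10,0,0,0,0,0],
    [0.06,-40,0,0,0,0,0],
    [0.06,-80,0,0,0,0,0],
    [0.06,-120,0,0,0,0,0],
    [0.06,-150,0,0,0,0,0],
  ],
)

```text
time_s: 65.22
eef_pos: [535.7, -378.3, 260.3]
ee_rot: [-0.085, 0.703, -0.086, -0.701]
force: [0.4, 0.0, -0.8]
grip_width: 0.468
```

>>> carry_out(
  deltas=[
    [0.06,0,-40,10,0,0,0],
    [0.06,0,-80,20,0,0,0],
    [0.06,0,-120,30,0,0,0],
    [0.06,0,-160,40,0,0,0],
    [0.06,0,-200,50,0,0,0],
  ],
)

```text
time_s: 65.85
eef_pos: [535.0, -170.8, 258.3]
ee_rot: [-0.086, 0.702, -0.086, -0.701]
force: [0.1, -0.5, 0.8]
grip_width: 0.47
```

>>> carry_out(
  deltas=[
    [0.06,0,-40,0,0,0,0],
    [0.06,0,-80,0,0,0,0],
    [0.06,0,-120,0,0,0,0],
    [0.06,0,-120,0,0,0,0],
    [0.06,0,-120,0,0,0,0],
  ],
)

```text
time_s: 66.47
eef_pos: [564.0, -56.1, 257.9]
ee_rot: [-0.086, 0.702, -0.086, -0.702]
force: [0.3, -1.3, 0.2]
grip_width: 0.47
```

```bash
python3 - <<'E'
from p import *
state()
s=cv2.cvtColor(viewer.capture('side'),cv2.COLOR_RGB2BGR);t=cv2.cvtColor(viewer.capture('top'),cv2.COLOR_RGB2BGR)
a=np.zeros((500,800,3),np.uint8)
def up(im,x0,y0,x1,y1,f): return cv2.resize(im[y0:y1,x0:x1],None,fx=f,fy=f,interpolation=cv2.INTER_CUBIC)
a[:500,:400]=up(s,360,100,460,225,4);a[:400,400:800]=up(t,430,190,530,290,4)
cv2.imwrite('pics/c12.png',a)
E
```

```text
t 66.47 pos [564.  -56.1 257.9] yaw -103.9 tilt 0.04 F [ 0.3 -1.3  0.2] w 0.470 j6 1.51 Mz 0.04
```

View pics/c12.png

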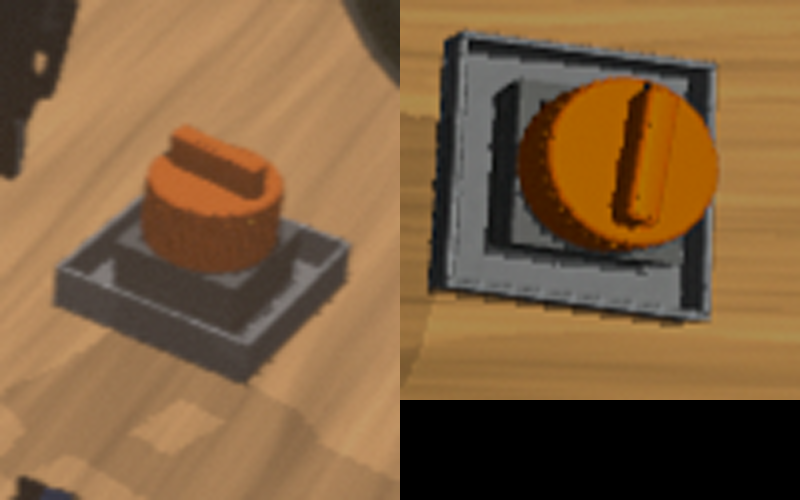

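The canister stands upright and centred in the tray, with the lid closed and the gripper clear of it.

```bash
python3 -c "
from rig import order
print(order.finish_job())"
```

```text
the job is handed in; nothing more can be done
None
```

I finished the job and handed it in at about 66 s of the 210 s allowed; the hand-in reports no verdict.

- **Cells:** All four charged cells went into the canister, one per tube. The top picture showed all four standing inside the neck.
- **Lid:** I turned it anticlockwise to about 3° past the thread start by my estimate. The contact force vanished and it dropped to about 52 mm above the canister's origin. I then screwed it clockwise until it stopped going down at 46 mm, which is home, and turned it a little further.
- **Vise and tray:** I pulled the jaw open about 34 mm, lifted the canister by the lid bar, lowered it to the tray floor and let go.

**Last checks:**
- The pictures show the canister upright and centred in the tray with the lid closed. I placed it at (536, -378) mm, against a measured tray centre of (536, -378) mm.
- The arm was clear of everything when I handed in.
- I saw no sign that the lid or tray had been knocked.
- None of my moves came near the multimeter, tape roll or screwdriver, but I did not measure their final positions.
- No check failed. The two cameras disagreed by about 1 pixel (2 mm), and my grasps and fits had room for that.

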